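Rest a tube in the V-rests and draw the sprung pointer to its mark

ROBOT

A 6-joint arm with a two-finger parallel gripper is mounted at the origin on the work surface. World frame = base frame: x ahead of the robot, y to its left, z up, the work surface at z = 0. Lengths are in m, angles in rad, forces in N, time in s.
With the tool pointing down it reaches from about 0.375 to 0.975 m from the base axis. Payload 3.8 kg.
Tool frame: the origin (TCP) lies midway between the tips of the shut fingers; the grasp point (between the pads) lies 19 mm behind it; z points along the fingers, y is the direction in which the jaws open and shut (so a half turn about z gives the same grasp; the last joint's range is limited). The gripper opens to 85 mm and grips with 20 to 120 N. Pads are 22 mm wide; open, the fingers measure 114 mm over their backs; the gripper's body (76 mm by 85 mm) begins 54 mm behind the grasp point. The pads swing forward as they close: fully open they stand 13 mm farther back than shut.
Start: joints at [-1.384, 0.264, 1.604, -0, 1.274, -0.037], TCP at [0.15, -0.658, 0.231] pointing down, gripper open.
Joint ranges: [-2.63, 2.63], [-0.94, 2.18], [0.31, 2.57], [-1.31, 4.45], [0, 2.66], [-2.55, 2.55]. Speed limits (rad/s): [2.57, 2.57, 3.14, 3.14, 3.14, 3.14].

INTERFACE

Orientations are given as a rotation vector (axis times angle).
In Python, from workcell import readout, read_camera, camera_params, bot gives the robot as it stands.
- The arm moves only by the tool apply_moves, never from a script. Its argument "plan" is a list that holds one entry, the list of rows, each a list of 7 numbers: the shift along the tool's x, y, z each as a share of 1000 mm, from -1 to 1, then the turn, a rotation vector about the tool's x, y, z each as a share of pi rad, from -1 to 1, then the gripper command: -1 is fully open, 1 is shut, values between are in proportion. A call has exactly 8 rows; each row is the pose to reach, as a shift and turn from the pose commanded when the call began, along the tool's axes at that moment, turning the shorter way round; what a row does not reach only later rows make up. A row lasts 1/12 s, in which the tool goes at most 41.7 mm and 7.16 degrees, less where a joint would pass 70% of its speed; a pose out of reach is approached as far as the arm can. A call with a number of a shift or a turn outside -1 to 1 is refused whole. A call with a gripper value outside its range is refused whole. The fingers move at their own pace and stop on an object; "force" is the grip in N (left out, the last holds). Time passes only in rows, so rows that repeat a pose let the fingers close, or fill a call up. It gives the time, the measured TCP pose, the force and the opening at its end, in the units of the state.
- readout.read_state(): the state, without advancing time (a new reading comes with each control period).
- read_camera(name): name is "side" or "top"; returns the picture (420x560x3 uint8, red, green, blue); there is no depth.
- camera_params(name): a dict with "fovy" (degrees; the focal length in pixels is half the picture's height over the tangent of half this angle, whatever the lens; pixels are square), "cx", "cy" (the principal point, pixels), "rvec" (rotation vector, rad) and "tvec" (3), from world to camera coordinates, as OpenCV has them. Camera axes: x right, y down, z forward; pixel columns grow to the right and rows downward; lengths in m; the calibration is good to about 2 mm. A picture is of the moment at which its call begins. camera_params takes no time and is no camera call.
- bot.finish_job(): hands the job in, once; it reports no verdict.
The state is a dict: "time": time; "q": joint angles; "joint_vel": joint speeds; "joint_torque": joint torques, N m; "tool_pos": TCP position; "tcp_rot": TCP orientation; "wrist_force": force on the tool from outside, world axes, zero at the start; "torque": the same for the moment, N m; "width": opening from 0.0 (shut) to 1.0 (fully open).
Only numpy, scipy, OpenCV 4.12 (cv2) and the standard library are available. Lean on these libraries where they do the work, as an engineer would, in place of code of your own. Each camera call takes 0.05 s, during which the arm holds its last target.

TASK

Lay the round brass tube in the two V-rests of the marking jig, about centred and level across both, set down without dropping it, and let go of it. Then take the upright grip of the jig's sprung telescoping rod and pull the rod out until its pointer lines up with the mark fin on the rider of the scale rail, and finish the program while still gripping it there against the spring. Leave the rider and the other things on the bench where they are.

Things in the scene. Friction and masses are not known exactly. Their poses are not given: they have to be found in the camera images.
- tube: loose round brass tube, 180 mm long, 16 mm outer diameter, dark bore at both ends, about 0.1 to 0.2 kg, lying on the bench. Origin at its centre (its axis half-way along, 8 mm above the bench at the start); its x axis runs along the tube. It can roll. Both ends are alike.
- jig: fixed marking jig: dark steel plate 180 x 280 x 12 mm, origin at the centre of its underside, y along its length. Two steel V-rests at x = -45, y = -50 and +50 mm, each 16 mm thick along y: 90 degree V, bottom 49 mm and lips 69 mm high, 40 mm wide at the lips. At x = +45 mm a fixed sleeve, 23 mm diameter, axis 40 mm high, y -135 to -45 mm; the rod pulls out of it towards +y.
- v_mid (a point): point midway between the two V-rests where the tube's centre lies when it is seated: at jig x = -45, y = 0, 60 mm above the bench. Axes as the jig's; the seated tube lies along y.
- rod: sprung rod in the jig's sleeve; axes as the jig's. Origin on its axis, 40 mm high, under the upright grip and in line with the 3 mm pointer blade that sticks out to +x (to the rider) and -x. Fully in: jig y = -25 mm; slides 90 mm to +y. The spring pulls back with 3 N when in, plus 0.6 N per 10 mm; let go, it returns.
- grip (a point): middle of the upright round aluminium grip on the rod's end: 14 mm diameter, reaching from 60 to 98 mm above the bench; this point is 79 mm above the bench, exactly above the origin of rod, and moves with it.
- mark (a point): the mark: an upright steel fin 3 mm thick on the small steel rider (20 x 14 mm block) of the scale rail beside the rod, at jig x = +70 mm, 40 mm above the bench (fin top at 46 mm). Axes as the jig's. The rider has been set to 30 to 75 mm of pull; the pointer is at the mark when rod has the same y along the jig as this point.
- square_bar: bystander: loose square brass bar 140 x 10 x 10 mm lying near the tube (may be in either place), origin at the centre of its underside, x along it.
- charcoal_a: bystander: black charcoal block 90 x 55 x 32 mm on the bench, origin at the centre of its underside.
- bench_block: bystander: steel bench block 60 x 60 x 20 mm, origin at the centre of its underside.
- wood_bowl: bystander: turned wooden bowl, 90 mm across, 40 mm high, origin at the centre of its underside.
- jar: bystander: glass jar with steel lid, 60 mm across, 75 mm high, origin at the centre of its underside.
- screwdriver: bystander: small screwdriver with red handle, 200 mm long, handle 26 mm thick, lying on the left; origin half-way along, on its underside.
Mind the look-alikes: they are no part of the job. Leave any blue or turquoise look-alike of the tube alone.

How it is judged:
On the way, in this order (a step that is already met when the one before it is completed fails the run):
1. the tube rests level in both V-rests, released (x of tube in the frame of v_mid between -0.004 and 0.004 m and y of tube in the frame of v_mid between -0.03 and 0.03 m and z of tube in the frame of v_mid between -0.004 and 0.004 m and angle between the x axis of tube and the y axis of jig, either way round below 0.05 rad and angle between tube's own x axis and vertical between 1.53 and 1.61 rad and contact force between tube and the fingers below 0.1 N and linear speed of tube below 0.02 m/s), for 0.3 s.
2. the gripped pointer is at the mark (y of rod in the frame of mark between -0.004 and 0.004 m and contact force between rod and the fingers above 2 N), for 0.3 s.
At the end, for the whole second after the job is handed in: tube still and released in both V-rests (centre within 4 mm across and in height, 30 mm along; level within 0.04 rad, aligned within 0.05 rad); fingers grip the rod (over 2 N) with its pointer within 4 mm of the mark along the rod, for the whole last second (all of step 1 and all of step 2 and contact force between rod and tube below 0.1 N); the arm keeps its last pose, push and grip.
It fails at once if the rider (mark) was shifted by more than 5 mm (distance of mark from where it was at the start of the episode above 0.005 m).
It fails at once if the tube was dropped (falls free of the fingers faster than 0.45 m/s, a drop of about 10 mm) (linear speed of tube above 0.45 m/s and contact force between tube and the fingers below 0.05 N).
It fails at once if a bystander was moved more than 20 mm (distance of any of square_bar, charcoal_a, bench_block, wood_bowl, jar, screwdriver from where it was at the start of the episode above 0.02 m).
It also fails if it takes over 51 s, if anything falls off the work surface, if the arm or the gripper's body presses on something with over 40 N, if the wrist force passes 120 N, or if a joint passes its speed limit or range.

## Working session

There is one attempt and no reset: what is moved stays moved. The work goes in short steps, Python scripts to look and compute and a tool call to move; the robot and the scene stay as the last step left them, time stands still between calls to the robot, and variables do not carry over. Pictures are saved under pics/ and viewed, and the job is handed in when it is done.

Besides the shell and the picture viewer there is one more tool, called after "Emit:" in YAML: its name, and indented under it one key for each argument. apply_moves: Moves the arm, as the interface text tells. Shift numbers are shares of 1000 mm and turn numbers shares of pi rad, none past 1 either way. Its arguments: {"type":"object","properties":{"plan":{"type":"array","items":{"type":"array","items":{"type":"array","items":{"type":"number","minimum":-1,"maximum":1}}}},"force":{"type":"number"}},"required":["plan"]}

```bash
ls; mkdir -p pics
python3 - <<'E'
from workcell import readout, read_camera, camera_params, bot
import cv2
print(readout.read_state())
for n in ("side","top"):
    im=read_camera(n); cv2.imwrite(f"pics/{n}0.png",im[:,:,::-1]); print(n,camera_params(n))
E
```

```text
pics
{'time': 0.0, 'q': array([-1.38387231e+00,  2.64758668e-01,  1.60537187e+00,  8.09472551e-06,
        1.27372660e+00, -3.68633517e-02]), 'joint_vel': array([-3.63811658e-04, -1.31719044e-03,  5.19455837e-05, -1.02939575e-03,
        1.13957488e-03,  5.87037578e-04]), 'joint_torque': array([-1.64662390e-03, -5.15119135e+01, -3.67314792e+01, -1.80828538e-04,
        1.27474821e-02,  1.09294444e-05]), 'tool_pos': array([ 0.14968629, -0.65743578,  0.22995948]), 'tcp_rot': array([-3.11970232e+00, -3.50535393e-01,  2.54333087e-04]), 'wrist_force': array([ 0.58155435, -0.16229089,  0.33330374]), 'torque': array([-0.01691857,  0.02341791,  0.00523234]), 'width': 1.0020274168839967}
side {'fovy': 44.33838764642539, 'cx': 278.27238139381524, 'cy': 210.28621677510358, 'rvec': array([ 0.89373159, -2.50159819,  1.07331194]), 'tvec': array([0.40258866, 0.30774148, 1.21515941])}
top {'fovy': 42.635643677736006, 'cx': 280.1847743728481, 'cy': 208.9512524606558, 'rvec': array([ 2.15567317, -2.14046386,  0.13039672]), 'tvec': array([-0.04512875,  0.55257136,  1.48027686])}
```

View pics/side0.png

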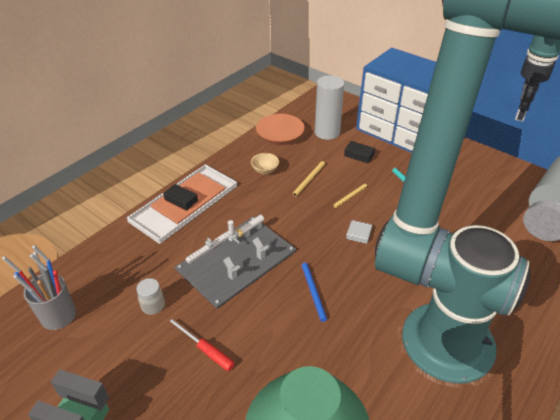

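View pics/top0.png

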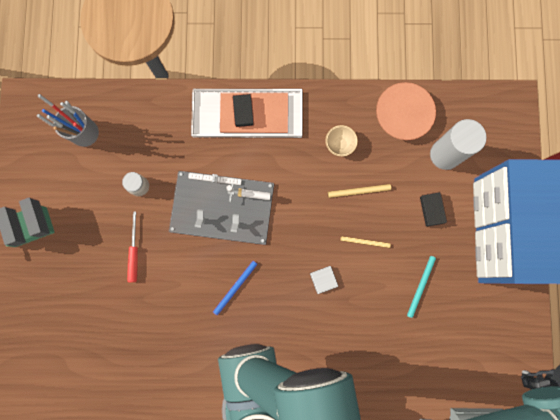

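The side view shows the jig at about (237,258). The top view shows the tube, which is the longer brass item, at (360,190), and the square bar at (365,242). I'll zoom in on the details.

```bash
cat > h.py <<'E'
import numpy as np, cv2
from workcell import camera_params
def cam(n):
    p=camera_params(n); f=210/np.tan(np.radians(p['fovy'])/2)
    K=np.array([[f,0,p['cx']],[0,f,p['cy']],[0,0,1]]); R=cv2.Rodrigues(p['rvec'])[0]
    return K,R,np.array(p['tvec'])
def ray(n,uv,z):
    K,R,t=cam(n); d=R.T@np.linalg.inv(K)@np.array([uv[0],uv[1],1.]); c=-R.T@t
    return c+d*(z-c[2])/d[2]
def proj(n,P):
    K,R,t=cam(n); P=np.atleast_2d(P)@R.T+t; p=P@K.T; return p[:,:2]/p[:,2:]
def zoom(im,x,y,w,h,s,fn):
    cv2.imwrite(fn,cv2.resize(im[y:y+h,x:x+w],None,fx=s,fy=s,interpolation=cv2.INTER_CUBIC))
E
python3 - <<'E'
from h import *
t=cv2.imread('pics/top0.png');s=cv2.imread('pics/side0.png')
zoom(t,160,160,125,95,6,'pics/tz.png'); zoom(s,165,200,140,105,5.7,'pics/sz.png'); zoom(t,320,170,80,85,7,'pics/bz.png')
for n,im in(('top',t),('side',s)):
    hsv=cv2.cvtColor(im,cv2.COLOR_BGR2HSV); m=cv2.inRange(hsv,(17,110,120),(32,255,255))
    cs,_=cv2.findContours(m,cv2.RETR_EXTERNAL,cv2.CHAIN_APPROX_NONE)
    for c in cs:
        if cv2.contourArea(c)>60:
            r=cv2.minAreaRect(c); b=cv2.boxPoints(r); 
            e=sorted([(b[i]+b[(i+1)%4])/2 for i in range(4)],key=lambda p:-np.linalg.norm(p-r[0]))[:2]
            P=[ray(n,p,.008) for p in e]; print(n,r,np.round(e,1).tolist(),np.round(P,4).tolist(),np.linalg.norm(P[0]-P[1]))
E
```

```text
side ((350.0000305175781, 195.00001525878906), (4.992301940917969, 38.82901382446289), 56.3099365234375) [[366.20001220703125, 184.1999969482422], [333.79998779296875, 205.8000030517578]] [[0.4542, -0.3511, 0.008], [0.4757, -0.2059, 0.008]] 0.1468003746272422
side ((308.806884765625, 177.71722412109375), (5.481001853942871, 43.84801483154297), 41.633541107177734) [[323.3999938964844, 161.3000030517578], [294.20001220703125, 194.10000610351562]] [[0.627, -0.3613, 0.008], [0.6008, -0.1726, 0.008]] 0.1905163420921334
```

View pics/tz.png

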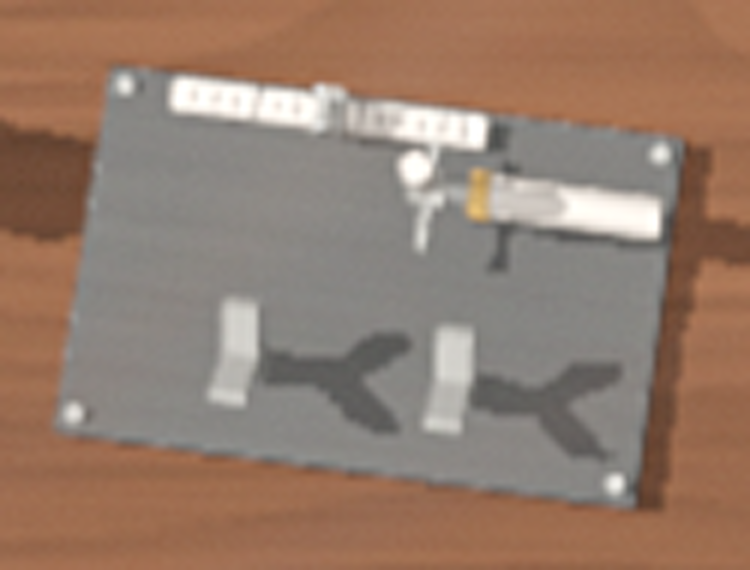

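View pics/sz.png

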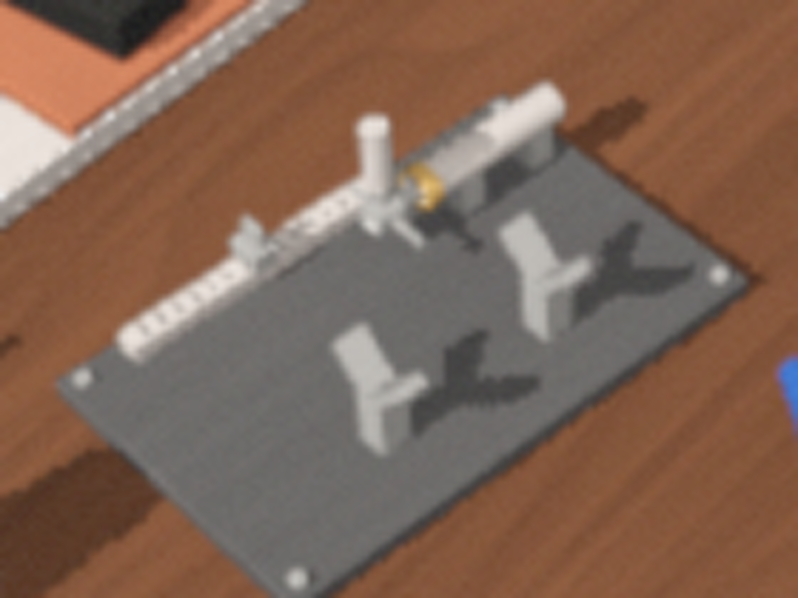

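View pics/bz.png

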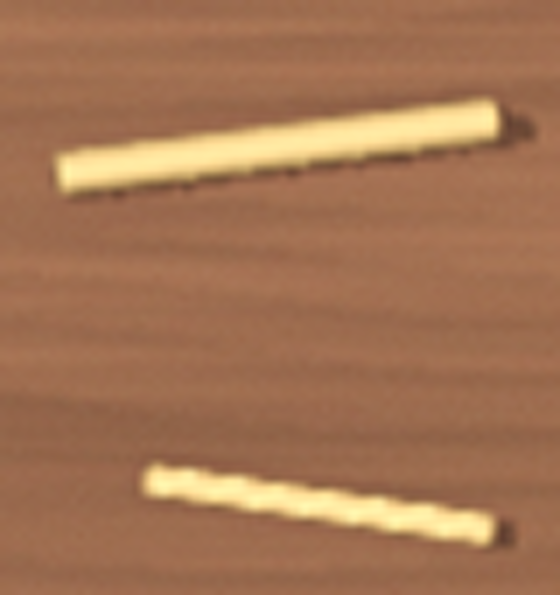

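```bash
cat > fit.py <<'E'
from h import *
from scipy.optimize import least_squares
T=lambda U:((np.array(U)+.5)/6-.5+[160,160]); S=lambda U:((np.array(U)+.5)/5.7-.5+[165,200])
obs=[('top',T((110,67)),(90,140,12)),('top',T((683,138)),(90,-140,12)),('top',T((637,505)),(-90,-140,12)),('top',T((58,430)),(-90,140,12)),
('top',T((240,300)),(-25,50,69)),('top',T((228,403)),(-65,50,69)),('top',T((455,328)),(-25,-50,69)),('top',T((443,430)),(-65,-50,69)),
('side',S((60,383)),(90,140,12)),('side',S((750,280)),(-90,-140,12)),
('side',S((352,332)),(-25,50,69)),('side',S((415,380)),(-65,50,69)),('side',S((520,222)),(-25,-50,69)),('side',S((581,267)),(-65,-50,69)),('side',S((375,122)),(45,-25,98)),('top',T((415,165)),(45,-25,98))]
def toW(p,P):
    c,s=np.cos(p[2]),np.sin(p[2]); P=np.atleast_2d(P)
    return np.c_[p[0]+c*P[:,0]-s*P[:,1],p[1]+s*P[:,0]+c*P[:,1],P[:,2]]
def res(p): return np.concatenate([(proj(n,toW(p,np.array(P)/1e3))[0]-uv) for n,uv,P in obs])
r=least_squares(res,[.55,.1,0],loss='soft_l1')
if __name__=='__main__':
    print(r.x); print(np.round(res(r.x).reshape(-1,2),1))
    for n in('top','side'):
        rr=least_squares(lambda p:np.concatenate([(proj(k,toW(p,np.array(P)/1e3))[0]-uv) for k,uv,P in obs if k==n]),r.x); print(n,rr.x)
    # mark
    print('mark top T', [(v,((proj('top',toW(r.x,(.07,v,.046)))[0]+.5-160)*6-.5).round(1).tolist(),((proj('side',toW(r.x,(.07,v,.046)))[0]+.5-[165,200])*5.7-.5).round(1).tolist()) for v in (.005,.02,.03,.04,.05)])
    B=lambda U:((np.array(U)+.5)/7-.5+[320,170])
    e=[ray('top',B((61,174)),.009),ray('top',B((498,118)),.009)]; c=sum(e)/2;d=e[0]-e[1]
    print('tube',c,np.linalg.norm(d),np.arctan2(d[1],d[0]),'e',e)
    print('v_mid',toW(r.x,(-.045,0,.06)))
E
python3 fit.py
```

```text
[ 0.56073328  0.12905406 -0.11678249]
[[-0.5 -0.2]
 [-0.1 -0.4]
 [-0.4  0.4]
 [-1.2  0.8]
 [-0.3  1.3]
 [-0.4 -1.6]
 [-0.2  1.1]
 [-0.2 -1.6]
 [-0.1 -0.8]
 [ 0.7 -1.2]
 [ 0.6 -0.5]
 [-0.3 -0.4]
 [ 0.2 -1. ]
 [-0.3 -0.9]
 [ 0.7  0.2]
 [-0.2  0.5]]
top [ 0.56081658  0.12794396 -0.11731294]
side [ 0.55961925  0.131128   -0.11695158]
mark top T [(0.005, [369.6, 127.0], [305.1, 204.7]), (0.02, [338.1, 123.1], [280.6, 220.5]), (0.03, [317.1, 120.6], [264.1, 231.2]), (0.04, [296.0, 118.0], [247.4, 241.9]), (0.05, [275.0, 115.5], [230.7, 252.7])]
tube [ 0.61174514 -0.26881638  0.009     ] 0.18133563030084482 1.7058674872381951 e [array([ 0.59953574, -0.17897439,  0.009     ]), array([ 0.62395455, -0.35865837,  0.009     ])]
v_mid [[0.51603979 0.13429734 0.06      ]]
```

```bash
cat > mv.py <<'E'
from h import *
from workcell import readout
from scipy.spatial.transform import Rotation as Ro
def plan(xyz,jaw,q=True):
    s=readout.read_state(); R=Ro.from_rotvec(s['tcp_rot']); p=np.array(s['tool_pos'])
    y=np.array([np.cos(jaw),np.sin(jaw),0]); z=np.array([0,0,-1.]); x=np.cross(y,z)
    G=Ro.from_matrix(np.c_[x,y,z])
    d=R.inv().apply(np.array(xyz)-p); w=(R.inv()*G).as_rotvec()/np.pi
    print('t',round(s['time'],2),'pos',p.round(4),'jaw',np.round(np.arctan2(*R.as_matrix()[[1,0],1]),4),'z',R.as_matrix()[:,2].round(4),'F',s['wrist_force'].round(1),'w',round(s['width'],3))
    print('shift',d.round(4),'turn',w.round(4)); return d,w
E
python3 - <<'E'
from mv import *
plan((.27,-.45,.2),-.6)
from fit import *
t=cv2.imread('pics/top0.png');s=cv2.imread('pics/side0.png')
zoom(t,185,165,60,40,13,'pics/tz2.png'); zoom(s,190,215,60,45,13,'pics/sz2.png')
E
```

```text
t 0.1 pos [ 0.1497 -0.6575  0.2301] jaw -1.347 z [-4.e-04  2.e-03 -1.e+00] F [-1.   0.5 -0.2] w 1.001
shift [ 0.1634 -0.1756  0.0304] turn [-0.0006 -0.0003 -0.2378]
```

View pics/tz2.png

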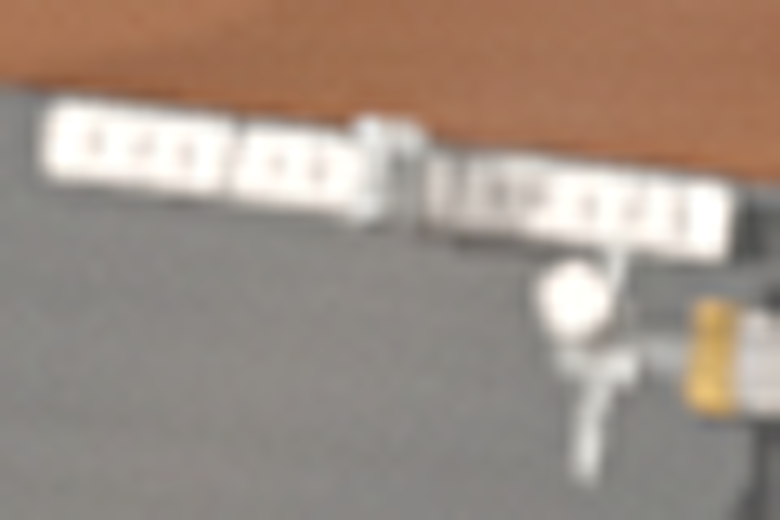

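View pics/sz2.png

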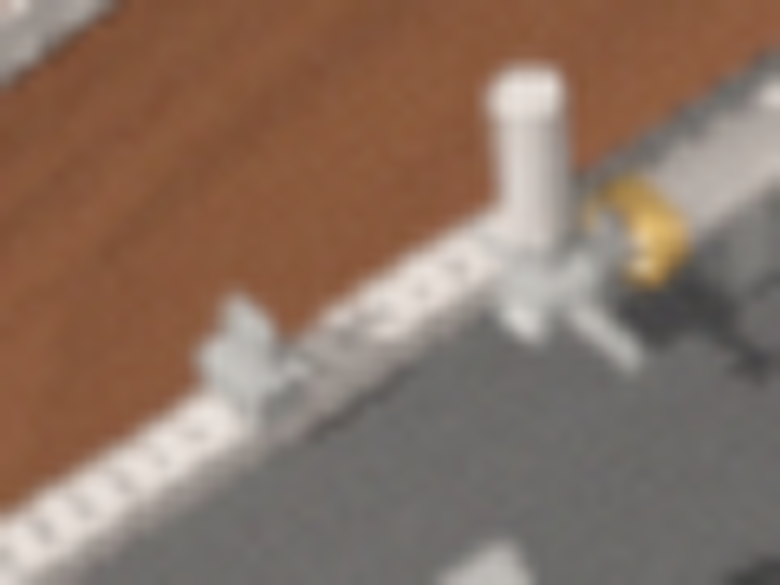

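The rider shows at about (385,165) in the top zoom, and its fin top is at (238,300) in the side zoom. That puts the mark near jig y ≈ 0.03. Next I move towards the tube.

Emit:
apply_moves:
  plan:
    - [[0.16,-0.175,0.0,0,0,-0.24,-1],[0.16,-0.175,0.0,0,0,-0.24,-1],[0.16,-0.175,0.0,0,0,-0.24,-1],[0.16,-0.175,0.0,0,0,-0.24,-1],[0.16,-0.175,0.0,0,0,-0.24,-1],[0.16,-0.175,0.0,0,0,-0.24,-1],[0.16,-0.175,0.0,0,0,-0.24,-1],[0.16,-0.175,0.0,0,0,-0.24,-1]]
  force: 40

```text
time: 0.77
tool_pos: [0.2676, -0.4506, 0.2311]
tcp_rot: [-2.772, -1.478, 0.0]
wrist_force: [-0.1, -0.4, 0.2]
width: 0.999
```

```bash
python3 -c "
from mv import *
plan((.612,-.269,.13),.135)"
```

```text
t 0.77 pos [ 0.2676 -0.4506  0.2311] jaw -0.5911 z [-3.e-04 -0.e+00 -1.e+00] F [-0.1 -0.4  0.2] w 0.999
shift [0.3428 0.1848 0.101 ] turn [-1.000e-04  0.000e+00 -2.311e-01]
```

Emit:
apply_moves:
  plan:
    - [[0.343,0.185,0.1,0,0,-0.231,-1],[0.343,0.185,0.1,0,0,-0.231,-1],[0.343,0.185,0.1,0,0,-0.231,-1],[0.343,0.185,0.1,0,0,-0.231,-1],[0.343,0.185,0.1,0,0,-0.231,-1],[0.343,0.185,0.1,0,0,-0.231,-1],[0.343,0.185,0.1,0,0,-0.231,-1],[0.343,0.185,0.1,0,0,-0.231,-1]]

```text
time: 1.43
tool_pos: [0.5544, -0.3026, 0.1474]
tcp_rot: [2.072, 2.361, -0.001]
wrist_force: [1.0, -1.5, 0.4]
width: 1.0
```

```bash
python3 -c "
from mv import *
plan((.612,-.269,.03),.135)"
```

```text
t 1.43 pos [ 0.5544 -0.3026  0.1474] jaw 0.1301 z [-3.e-04 -6.e-04 -1.e+00] F [ 1.  -1.5  0.4] w 1.0
shift [0.0259 0.0615 0.1174] turn [-0.0001  0.0002 -0.0016]
```

Emit:
apply_moves:
  plan:
    - [[0.026,0.061,0.07,0,0,-0.001,-1],[0.026,0.061,0.07,0,0,-0.001,-1],[0.026,0.061,0.07,0,0,-0.001,-1],[0.026,0.061,0.09,0,0,-0.001,-1],[0.026,0.061,0.09,0,0,-0.001,-1],[0.026,0.061,0.09,0,0,-0.001,-1],[0.026,0.061,0.09,0,0,-0.001,-1],[0.026,0.061,0.09,0,0,-0.001,-1]]

```text
time: 2.1
tool_pos: [0.6105, -0.2698, 0.0604]
tcp_rot: [2.066, 2.363, 0.001]
wrist_force: [0.1, -0.9, -0.6]
width: 1.001
```

```bash
python3 -c "
from mv import *
plan((.612,-.269,.003),.135)
from workcell import read_camera
a=read_camera('top');b=read_camera('side')
zoom(a[:,:,::-1],310,150,110,100,6,'pics/t1.png');zoom(b[:,:,::-1],260,130,130,100,6,'pics/s1.png')
"
```

```text
t 2.1 pos [ 0.6105 -0.2698  0.0604] jaw 0.1341 z [ 0.0025 -0.0014 -1.    ] F [ 0.1 -0.9 -0.6] w 1.001
shift [0.0007 0.0015 0.0574] turn [ 0.0007  0.0005 -0.0003]
```

View pics/t1.png

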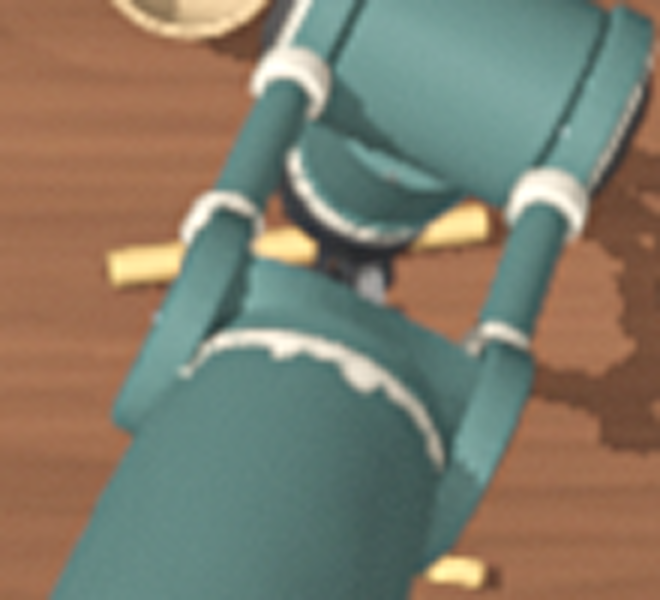

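View pics/s1.png

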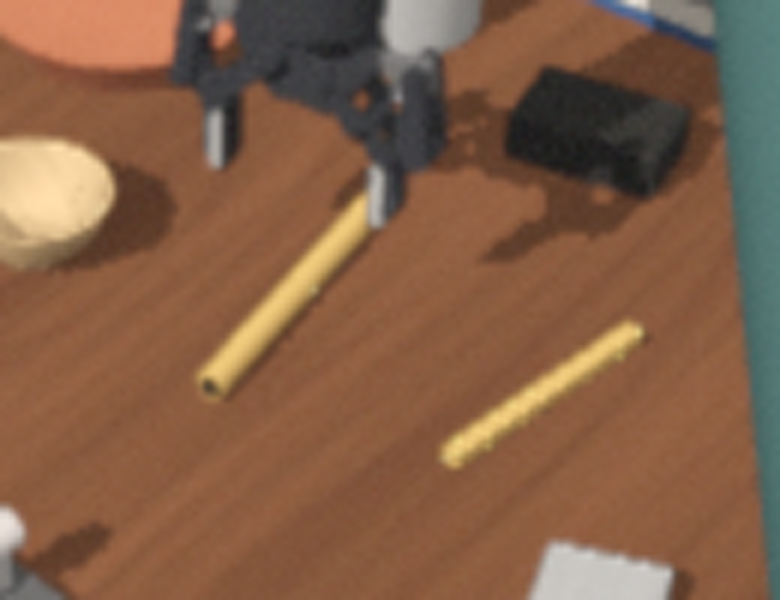

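The fingers straddle the tube: pads at (215,160) and (380,205) in the side zoom, bore visible at (210,385). I'll descend and then close.

Emit:
apply_moves:
  plan:
    - [[0.0,0.001,0.02,0,0,0,-1],[0.0,0.001,0.038,0,0,0,-1],[0.0,0.001,0.05,0,0,0,-1],[0.0,0.001,0.055,0,0,0,-1],[0.0,0.001,0.0575,0,0,0,-0.3],[0.0,0.001,0.0575,0,0,0,0.0],[0.0,0.001,0.0575,0,0,0,0.2],[0.0,0.001,0.0575,0,0,0,0.4]]

```text
time: 2.87
tool_pos: [0.6118, -0.2685, 0.0021]
tcp_rot: [2.064, 2.366, 0.001]
wrist_force: [-0.4, 0.1, 0.8]
width: 0.455
```

Emit:
apply_moves:
  plan:
    - [[0,0,0,0,0,0,1],[0,0,0,0,0,0,1],[0,0,0,0,0,0,1],[0,0,0,0,0,0,1],[0,0,0,0,0,0,1],[0,0,0,0,0,0,1],[0,0,0,0,0,0,1],[0,0,0,0,0,0,1]]

```text
time: 3.53
tool_pos: [0.6116, -0.2684, 0.002]
tcp_rot: [2.065, 2.366, 0.001]
wrist_force: [-1.2, 0.0, 5.2]
width: 0.168
```

```bash
python3 -c "
from mv import *
plan((.612,-.269,.15),.135)
from workcell import read_camera
b=read_camera('side')
zoom(b[:,:,::-1],260,130,130,100,6,'pics/s2.png')
"
```

```text
t 3.53 pos [ 0.6116 -0.2684  0.002 ] jaw 0.1359 z [ 1.4e-03 -7.0e-04 -1.0e+00] F [-1.2  0.   5.2] w 0.168
shift [-0.0008  0.0005 -0.148 ] turn [0.0004 0.0003 0.0003]
```

View pics/s2.png

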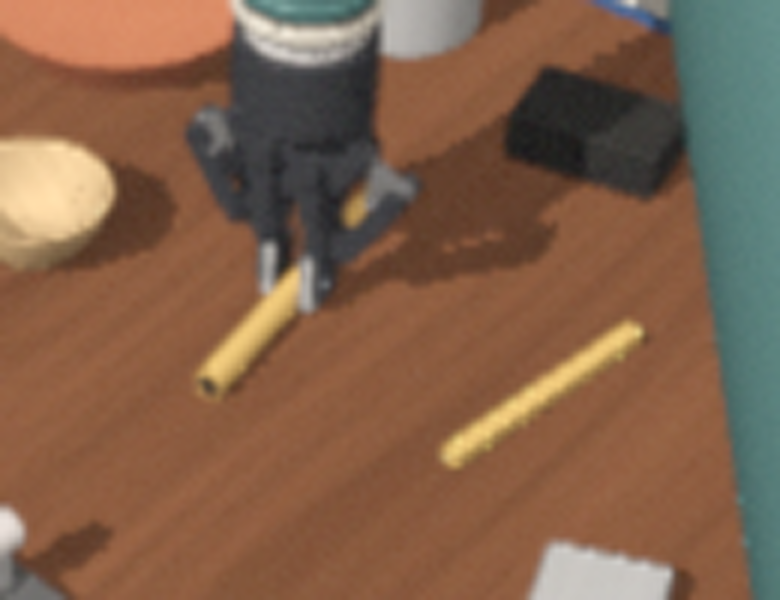

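The tube is gripped at width 0.168, with the near end at (210,385). Next I lift it.

Emit:
apply_moves:
  plan:
    - [[0,0,-0.005,0,0,0,1],[0,0,-0.015,0,0,0,1],[0,0,-0.03,0,0,0,1],[0,0,-0.05,0,0,0,1],[0,0,-0.075,0,0,0,1],[0,0,-0.1,0,0,0,1],[0,0,-0.12,0,0,0,1],[0,0,-0.13,0,0,0,1]]

```text
time: 4.25
tool_pos: [0.6128, -0.2689, 0.1359]
tcp_rot: [2.062, 2.363, 0.003]
wrist_force: [0.7, -0.8, -0.7]
width: 0.167
```

```bash
python3 -c "
from mv import *
plan((.575,-.07,.15),.0)
plan((.516,.134,.15),-.117)
from workcell import read_camera
b=read_camera('side')
zoom(b[:,:,::-1],230,90,150,110,5,'pics/s3.png')
"
```

```text
t 4.25 pos [ 0.6128 -0.2689  0.1359] jaw 0.1359 z [ 0.0056 -0.0027 -1.    ] F [ 0.7 -0.8 -0.7] w 0.167
shift [ 0.2022 -0.0105 -0.0148] turn [0.0017 0.001  0.0432]
t 4.25 pos [ 0.6128 -0.2689  0.1359] jaw 0.1359 z [ 0.0056 -0.0027 -1.    ] F [ 0.7 -0.8 -0.7] w 0.167
shift [ 0.4123 -0.0413 -0.0157] turn [0.0018 0.0009 0.0805]
```

View pics/s3.png

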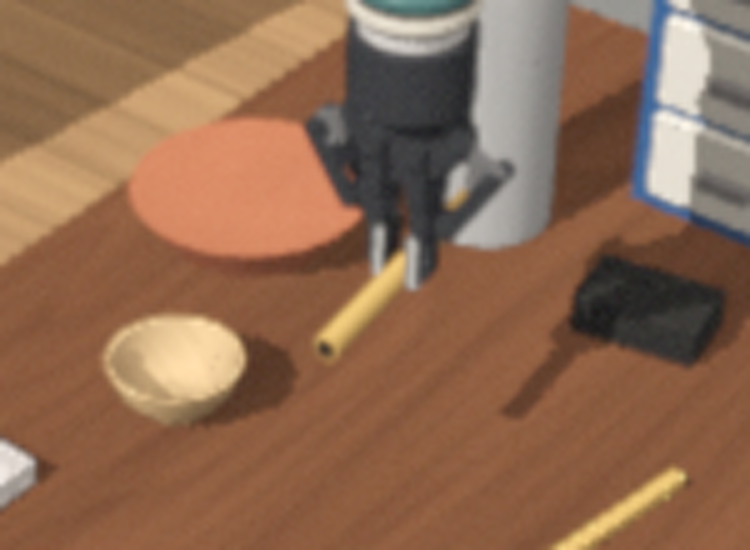

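The tube is held and looks level, near end at (325,350). Now I carry it to the jig.

Emit:
apply_moves:
  plan:
    - [[0.01,-0.001,0,0,0,0.002,1],[0.03,-0.003,-0.005,0,0,0.006,1],[0.058,-0.006,-0.008,0,0,0.012,1],[0.088,-0.009,-0.01,0,0,0.018,1],[0.118,-0.012,-0.01,0,0,0.024,1],[0.148,-0.015,-0.01,0,0,0.03,1],[0.178,-0.018,-0.01,0,0,0.036,1],[0.208,-0.021,-0.01,0,0,0.042,1]]

```text
time: 4.97
tool_pos: [0.5592, -0.0626, 0.1385]
tcp_rot: [-2.216, -2.222, 0.004]
wrist_force: [-0.2, 0.6, -1.9]
width: 0.167
```

```bash
python3 -c "
from mv import *
plan((.516,.134,.15),-.117)
"
```

```text
t 4.97 pos [ 0.5592 -0.0626  0.1385] jaw 0.0025 z [-0.0043  0.001  -1.    ] F [-0.2  0.6 -1.9] w 0.167
shift [ 0.1968 -0.0428 -0.0111] turn [-0.0014 -0.0002  0.038 ]
```

Emit:
apply_moves:
  plan:
    - [[0.03,-0.006,0,0,0,0.006,1],[0.06,-0.012,-0.002,0,0,0.012,1],[0.09,-0.019,-0.004,0,0,0.018,1],[0.12,-0.026,-0.006,0,0,0.024,1],[0.15,-0.032,-0.008,0,0,0.029,1],[0.175,-0.038,-0.008,0,0,0.034,1],[0.19,-0.041,-0.008,0,0,0.037,1],[0.195,-0.042,-0.008,0,0,0.037,1]]

```text
time: 5.63
tool_pos: [0.5163, 0.1324, 0.1468]
tcp_rot: [-2.338, -2.094, 0.005]
wrist_force: [0.5, -0.1, -1.9]
width: 0.169
```

```bash
python3 -c "
from mv import *
from workcell import read_camera
a=read_camera('top');b=read_camera('side')
plan((.516,.134,.1),-.117)
zoom(a[:,:,::-1],160,150,125,100,6,'pics/t4.png');zoom(b[:,:,::-1],165,160,140,105,5.7,'pics/s4.png')
"
```

```text
t 5.73 pos [0.5174 0.1307 0.1473] jaw -0.11 z [-3.1e-03 -8.0e-04 -1.0e+00] F [ 0.1 -0.4 -1.5] w 0.162
shift [ 0.0032 -0.0016  0.0473] turn [-0.0009  0.0003  0.0022]
```

View pics/t4.png

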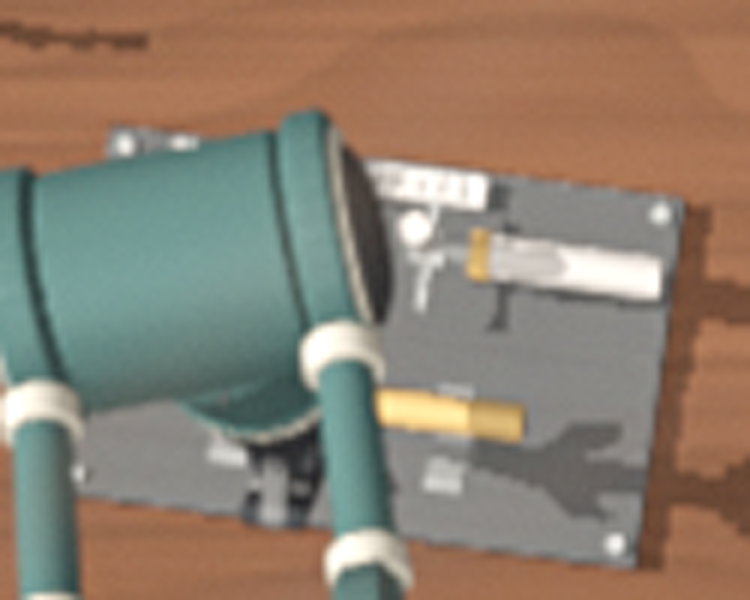

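View pics/s4.png

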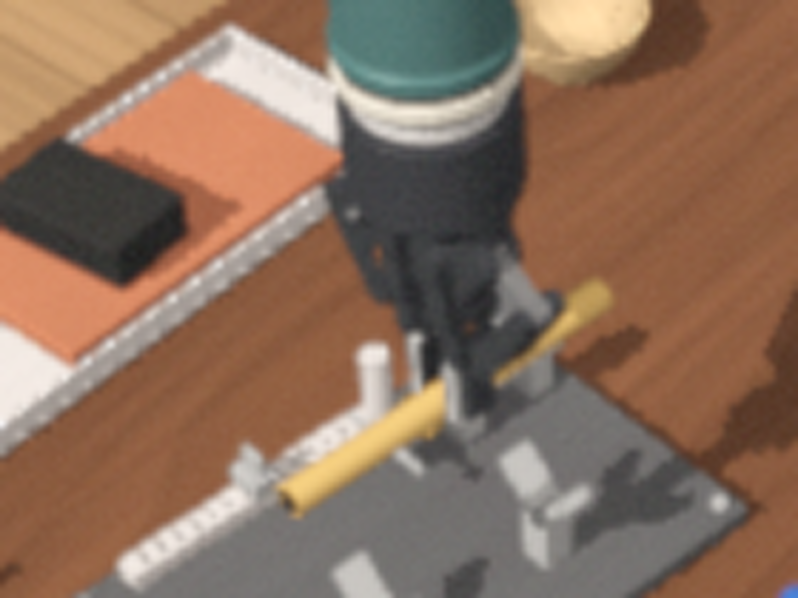

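```bash
python3 -c "
from mv import *
S=lambda U:((np.array(U)+.5)/5.7-.5+[165,160])
a=-.11+np.pi/2; c=np.array([.5174,.1307,.1533]); d=np.array([np.cos(a),np.sin(a),0])*.09
for e in(c+d,c-d):
  print(((proj('side',e)[0]+.5-[165,160])*5.7-.5),((proj('top',e)[0]+.5-[160,150])*6-.5))
"
```

```text
[301.48047534 493.64842041] [117.7103841  375.37539036]
[611.59810369 286.79317213] [529.24853511 423.37993615]
```

The tube is level: both end offsets match the prediction. Now I lower it over the V-rests.

Emit:
apply_moves:
  plan:
    - [[0.002,-0.001,0.01,-0.001,0,0.001,1],[0.003,-0.0015,0.025,-0.001,0,0.002,1],[0.003,-0.0015,0.04,-0.001,0,0.002,1],[0.003,-0.0015,0.055,-0.001,0,0.002,1],[0.003,-0.0015,0.065,-0.001,0,0.002,1],[0.003,-0.0015,0.072,-0.001,0,0.002,1],[0.003,-0.0015,0.076,-0.001,0,0.002,1],[0.003,-0.0015,0.077,-0.001,0,0.002,1]]

```text
time: 6.4
tool_pos: [0.5176, 0.1326, 0.0709]
tcp_rot: [2.349, 2.084, 0.001]
wrist_force: [0.0, 0.5, -1.5]
width: 0.167
```

```bash
python3 -c "
from mv import *
from workcell import read_camera
b=read_camera('side');a=read_camera('top')
plan((.516,.134,.054),-.117)
zoom(b[:,:,::-1],185,190,105,80,7.4,'pics/s5.png')
zoom(a[:,:,::-1],160,150,125,100,6,'pics/t5.png')
"
```

```text
t 6.5 pos [0.5184 0.133  0.0721] jaw -0.1191 z [ 3.5e-03 -3.0e-04 -1.0e+00] F [-0.7  0.2 -1.9] w 0.166
shift [ 0.0007 -0.0026  0.0181] turn [ 0.0011 -0.     -0.0007]
```

View pics/s5.png

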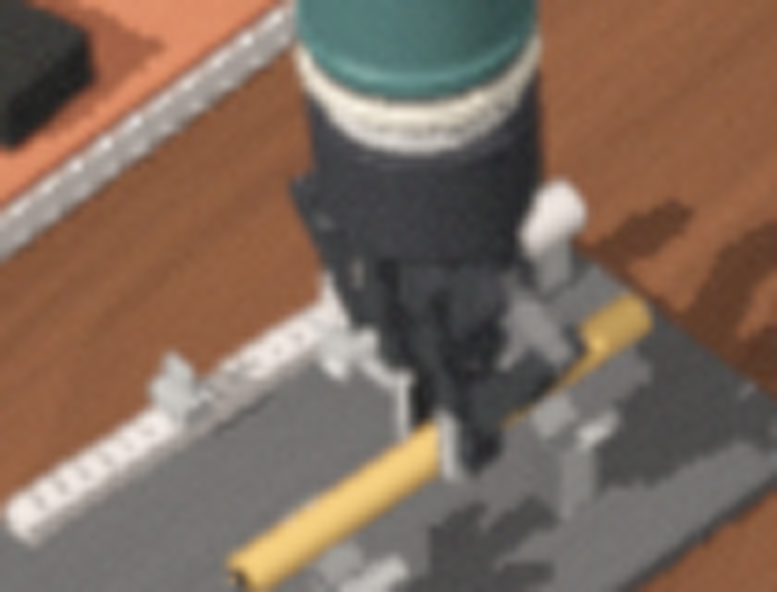

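View pics/t5.png

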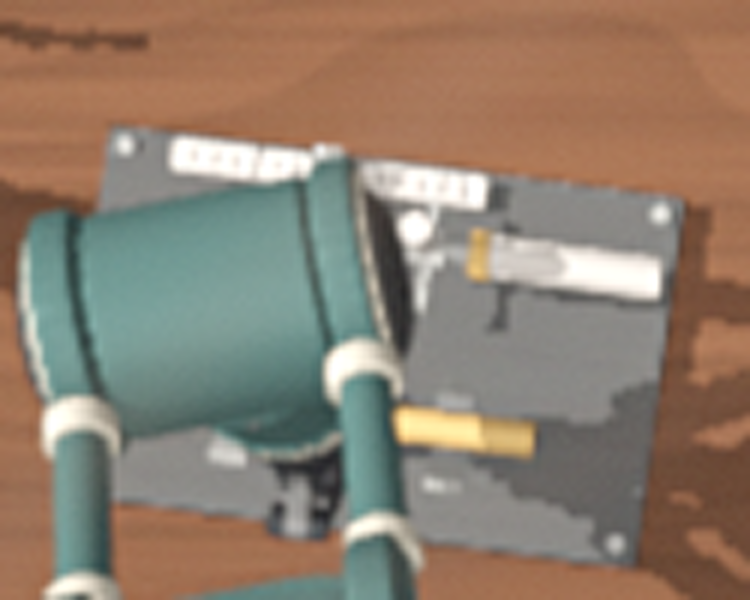

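The tube sits about 3–4 mm towards +x of the lip centre: tube axis at row ~430 against 439 in the top zoom. I'll correct for that while lowering.

Emit:
apply_moves:
  plan:
    - [[0.0,-0.0015,0.001,0.0005,0,0,1],[0.0,-0.003,0.003,0.001,0,0,1],[0.0,-0.0033,0.006,0.001,0,0,1],[0.0,-0.0033,0.009,0.001,0,0,1],[0.0,-0.0033,0.011,0.001,0,0,1],[0.0,-0.0033,0.013,0.001,0,0,1],[0.0,-0.0033,0.014,0.001,0,0,1],[0.0,-0.0033,0.014,0.001,0,0,1]]

```text
time: 7.17
tool_pos: [0.5145, 0.1335, 0.0575]
tcp_rot: [-2.349, -2.086, 0.001]
wrist_force: [-0.8, 0.1, -2.0]
width: 0.169
```

```bash
python3 -c "
from mv import *
from workcell import read_camera
b=read_camera('side');a=read_camera('top')
plan((.516,.134,.054),-.117)
zoom(b[:,:,::-1],185,190,105,80,7.4,'pics/s6.png')
zoom(a[:,:,::-1],215,200,55,45,14,'pics/t6.png')
"
```

```text
t 7.27 pos [0.5148 0.1336 0.0579] jaw -0.1186 z [-1.e-04 -0.e+00 -1.e+00] F [ 0.  -0.5 -2.5] w 0.165
shift [0.0006 0.0011 0.0039] turn [-0.      0.     -0.0005]
```

View pics/s6.png

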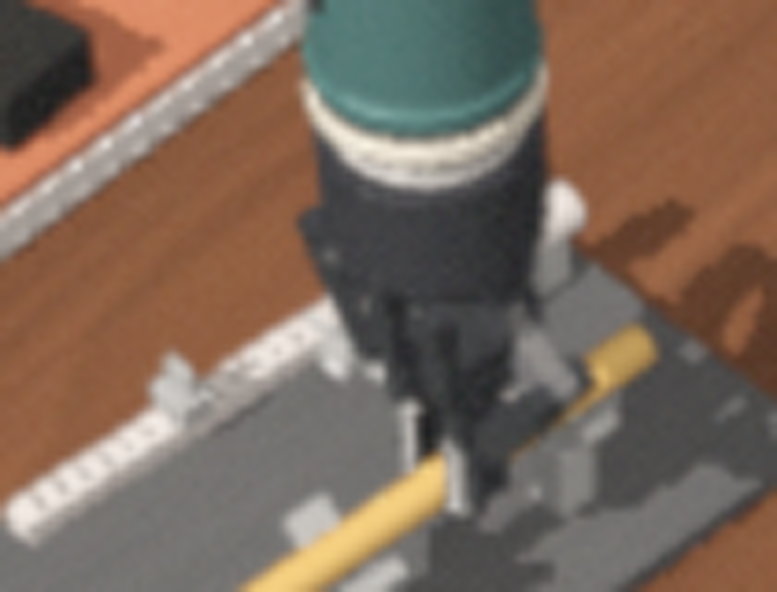

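View pics/t6.png

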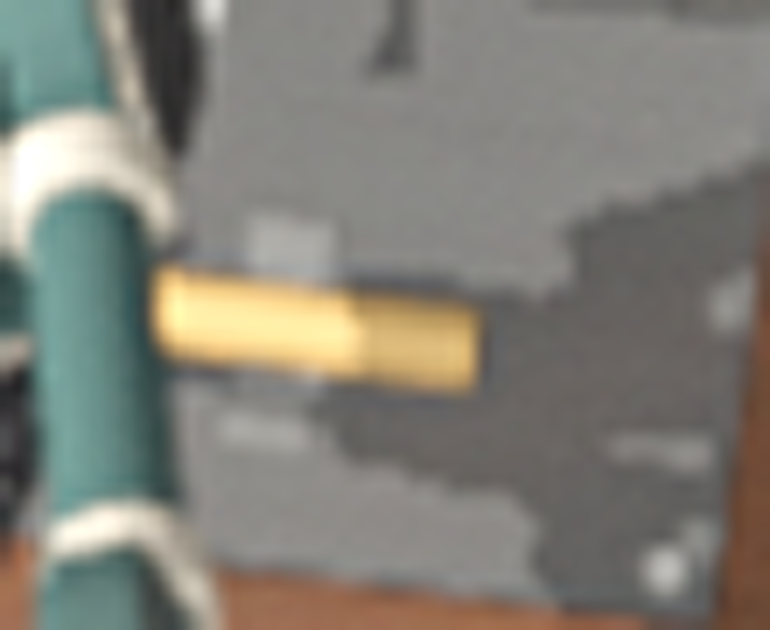

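The tube is now centred: its axis is at row ~328 and the lips span rows 210–450. I'll lower gently the rest of the way.

Emit:
apply_moves:
  plan:
    - [[0,0,0.0005,0,0,0,1],[0,0,0.001,0,0,0,1],[0,0,0.0015,0,0,0,1],[0,0,0.002,0,0,0,1],[0,0,0.0025,0,0,0,1],[0,0,0.003,0,0,0,1],[0,0,0.003,0,0,0,1],[0,0,0.003,0,0,0,1]]

```text
time: 7.93
tool_pos: [0.5147, 0.1336, 0.0549]
tcp_rot: [-2.349, -2.086, 0.0]
wrist_force: [0.5, 0.1, -1.6]
width: 0.166
```

```bash
python3 -c "
from mv import *
plan((.516,.134,.054),-.117)
"
```

```text
t 7.93 pos [0.5147 0.1336 0.0549] jaw -0.1186 z [-1.e-04  0.e+00 -1.e+00] F [ 0.5  0.1 -1.6] w 0.166
shift [0.0006 0.0012 0.0009] turn [-0.      0.     -0.0005]
```

Emit:
apply_moves:
  plan:
    - [[0,0,0.0003,0,0,0,1],[0,0,0.0006,0,0,0,1],[0,0,0.0009,0,0,0,1],[0,0,0.0012,0,0,0,1],[0,0,0.0012,0,0,0,1],[0,0,0.0012,0,0,0,1],[0,0,0.0012,0,0,0,1],[0,0,0.0012,0,0,0,1]]

```text
time: 8.6
tool_pos: [0.5149, 0.1336, 0.0539]
tcp_rot: [2.349, 2.086, 0.0]
wrist_force: [-1.3, -0.2, 1.7]
width: 0.165
```

```bash
python3 -c "
from mv import *
plan((.516,.134,.054),-.117)
"
```

```text
t 8.6 pos [0.5149 0.1336 0.0539] jaw -0.1187 z [ 1.e-04  1.e-04 -1.e+00] F [-1.3 -0.2  1.7] w 0.165
shift [ 0.0006  0.0011 -0.0001] turn [ 0.     -0.     -0.0005]
```

Contact force has appeared. I'll press 0.5 mm more, then open slowly.

Emit:
apply_moves:
  plan:
    - [[0,0,0.0003,0,0,0,1],[0,0,0.0006,0,0,0,1],[0,0,0.0006,0,0,0,0.66],[0,0,0.0006,0,0,0,0.62],[0,0,0.0006,0,0,0,0.58],[0,0,0.0006,0,0,0,0.5],[0,0,0.0006,0,0,0,0.4],[0,0,0.0006,0,0,0,0.3]]

```text
time: 9.27
tool_pos: [0.5148, 0.1336, 0.053]
tcp_rot: [2.349, 2.086, 0.0]
wrist_force: [0.6, 0.3, -0.8]
width: 0.348
```

Emit:
apply_moves:
  plan:
    - [[0,0,0,0,0,0,0.2],[0,0,0,0,0,0,0.2],[0,0,0,0,0,0,0.2],[0,0,0,0,0,0,0.2],[0,0,0,0,0,0,0.2],[0,0,0,0,0,0,0.2],[0,0,0,0,0,0,0.2],[0,0,0,0,0,0,0.2]]

```text
time: 9.93
tool_pos: [0.5148, 0.1336, 0.0531]
tcp_rot: [2.349, 2.086, 0.0]
wrist_force: [0.3, -0.4, -1.0]
width: 0.401
```

Emit:
apply_moves:
  plan:
    - [[0,0,-0.005,0,0,0,0.2],[0,0,-0.015,0,0,0,0.2],[0,0,-0.03,0,0,0,0.2],[0,0,-0.05,0,0,0,0.2],[0,0,-0.075,0,0,0,0.2],[0,0,-0.1,0,0,0,0.2],[0,0,-0.125,0,0,0,0.2],[0,0,-0.13,0,0,0,0.2]]

```text
time: 10.6
tool_pos: [0.5181, 0.1343, 0.1894]
tcp_rot: [2.346, 2.083, 0.013]
wrist_force: [0.8, 0.1, 0.3]
width: 0.4
```

```bash
python3 -c "
from mv import *
from workcell import read_camera
b=read_camera('side');a=read_camera('top')
from fit import toW,r
plan(toW(r.x,(.045,-.025,.125))[0],-.117)
zoom(b[:,:,::-1],165,200,140,105,5.7,'pics/s7.png')
zoom(a[:,:,::-1],160,160,125,95,6,'pics/t7.png')
"
```

```text
t 10.7 pos [0.5165 0.134  0.1861] jaw -0.1186 z [ 0.0054  0.0012 -1.    ] F [-0.4  0.9 -0.3] w 0.398
shift [-0.0247  0.0892  0.0615] turn [ 0.0017 -0.0006 -0.0005]
```

View pics/s7.png

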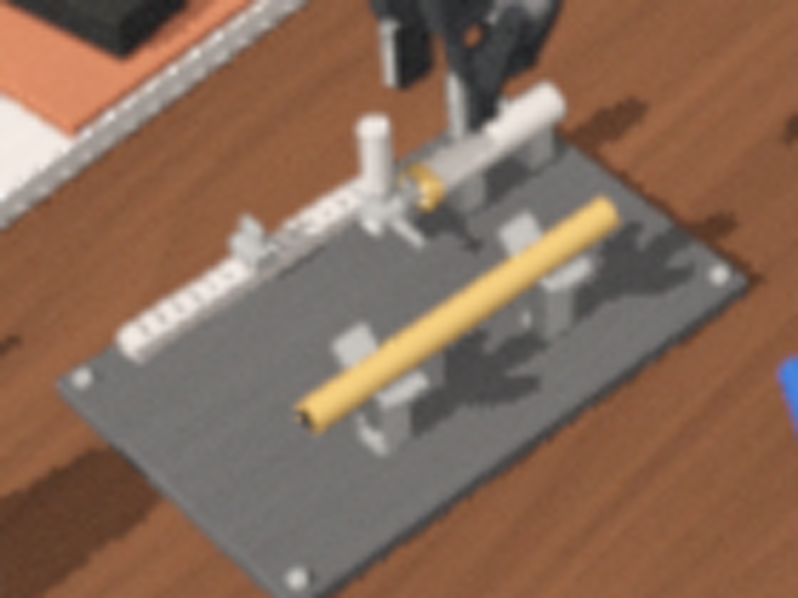

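View pics/t7.png

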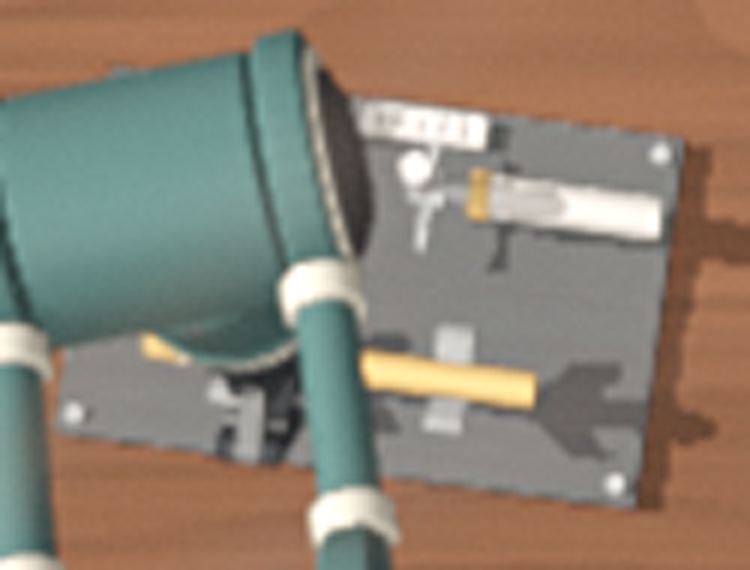

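The tube lies in both V-rests with its ends at (310,415) and (605,212) in the side zoom. The rider hasn't moved. Next I turn 90° so the jaws open along the rod, and move over the grip.

Emit:
apply_moves:
  plan:
    - [[0.0,0.01,0,0.0,0,-0.039,0.2],[-0.005,0.03,0,0.0,0,-0.078,0.2],[-0.01,0.05,0,0.0,0,-0.117,0.2],[-0.02,0.07,0,0.0,0,-0.156,0.2],[-0.025,0.089,0,0.001,0,-0.195,0.2],[-0.025,0.089,0,0.001,0,-0.234,0.2],[-0.025,0.089,0,0.001,0,-0.273,0.2],[-0.025,0.089,0,0.001,0,-0.312,0.2]]

```text
time: 11.37
tool_pos: [0.5992, 0.0977, 0.1806]
tcp_rot: [-1.081, -2.944, 0.006]
wrist_force: [0.5, -1.0, 0.2]
width: 0.402
```

```bash
python3 -c "
from mv import *
from fit import toW,r
plan(toW(r.x,(.045,-.025,.125))[0],1.454)
"
```

```text
t 11.37 pos [0.5992 0.0977 0.1806] jaw 0.867 z [-0.0068 -0.0015 -1.    ] F [ 0.5 -1.   0.2] w 0.402
shift [-0.0019  0.0034  0.0556] turn [-0.0013 -0.0018 -0.1869]
```

Emit:
apply_moves:
  plan:
    - [[-0.002,0.003,0,-0.001,-0.001,-0.039,-0.1],[-0.002,0.003,0.01,-0.001,-0.001,-0.078,-0.3],[-0.002,0.003,0.02,-0.001,-0.001,-0.117,-0.3],[-0.002,0.003,0.03,-0.001,-0.001,-0.156,-0.3],[-0.002,0.003,0.04,-0.001,-0.001,-0.187,-0.3],[-0.002,0.003,0.05,-0.001,-0.001,-0.187,-0.3],[-0.002,0.003,0.05,-0.001,-0.001,-0.187,-0.3],[-0.002,0.003,0.05,-0.001,-0.001,-0.187,-0.3]]

```text
time: 12.03
tool_pos: [0.6021, 0.0989, 0.1312]
tcp_rot: [-0.195, -3.133, 0.0]
wrist_force: [0.4, 0.2, -0.1]
width: 0.649
```

```bash
python3 -c "
from mv import *
from fit import toW,r
from workcell import read_camera
b=read_camera('side');a=read_camera('top')
plan(toW(r.x,(.045,-.025,.066))[0],1.454)
zoom(b[:,:,::-1],185,180,105,80,7.4,'pics/s8.png')
zoom(a[:,:,::-1],160,160,125,95,6,'pics/t8.png')
"
```

```text
t 12.13 pos [0.6036 0.0991 0.1331] jaw 1.4475 z [ 1.2e-03  5.0e-04 -1.0e+00] F [0.5 0.9 0.9] w 0.65
shift [ 0.0011 -0.0003  0.0671] turn [ 0.0002  0.0004 -0.0021]
```

View pics/s8.png

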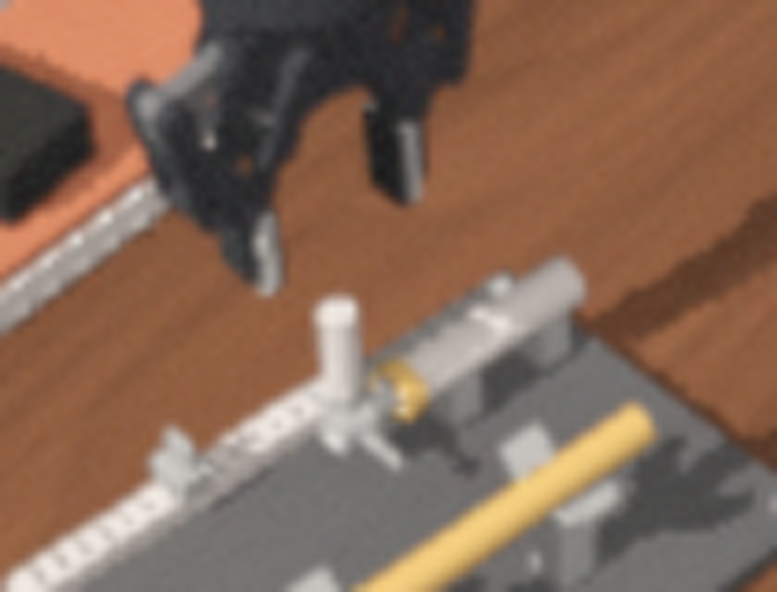

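View pics/t8.png

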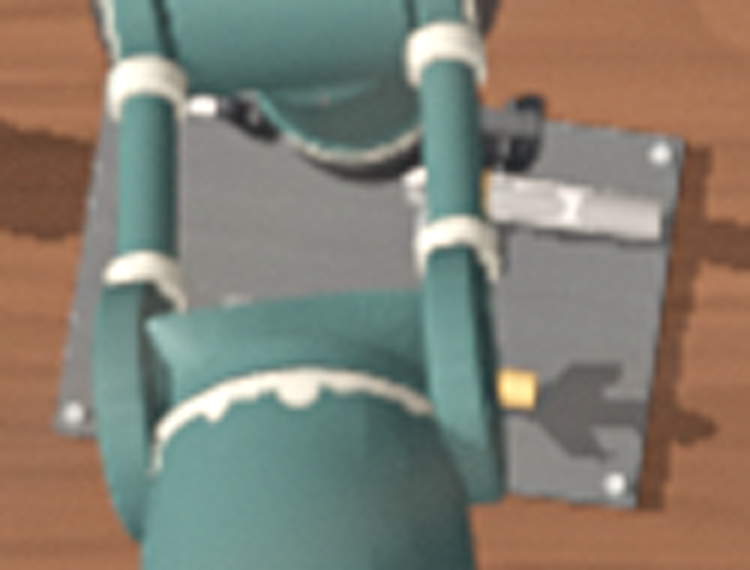

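The open fingers straddle the grip, with tips at (265,280) and (412,195) above the grip top at (338,310). I'll descend and close.

Emit:
apply_moves:
  plan:
    - [[0.001,0,0.015,0,0,-0.002,-0.3],[0.001,0,0.03,0,0,-0.002,-0.3],[0.001,0,0.045,0,0,-0.002,-0.3],[0.001,0,0.057,0,0,-0.002,-0.3],[0.001,0,0.065,0,0,-0.002,-0.3],[0.001,0,0.067,0,0,-0.002,-0.3],[0.001,0,0.067,0,0,-0.002,-0.1],[0.001,0,0.067,0,0,-0.002,0.1]]
  force: 60

```text
time: 12.8
tool_pos: [0.6032, 0.0994, 0.0668]
tcp_rot: [0.182, 3.134, 0.001]
wrist_force: [-0.2, -0.8, 0.9]
width: 0.449
```

Emit:
apply_moves:
  plan:
    - [[0,0,0,0,0,0,0.3],[0,0,0,0,0,0,0.5],[0,0,0,0,0,0,1],[0,0,0,0,0,0,1],[0,0,0,0,0,0,1],[0,0,0,0,0,0,1],[0,0,0,0,0,0,1],[0,0,0,0,0,0,1]]

```text
time: 13.47
tool_pos: [0.6033, 0.0988, 0.0672]
tcp_rot: [0.181, 3.134, 0.0]
wrist_force: [-1.3, -3.2, 6.1]
width: 0.142
```

```bash
python3 -c "
from mv import *
from fit import toW,r
from workcell import read_camera
b=read_camera('side');a=read_camera('top')
plan(toW(r.x,(.045,.025,.066))[0],1.454)
s=readout.read_state();print(s['torque'])
c=np.cos(r.x[2]);q=s['tool_pos'][:2]-r.x[:2];sn=np.sin(r.x[2]);print('jig',c*q[0]+sn*q[1],-sn*q[0]+c*q[1])
zoom(b[:,:,::-1],185,180,105,80,7.4,'pics/s9.png')
"
```

```text
t 13.57 pos [0.6033 0.0988 0.0672] jaw 1.4554 z [ 0.0026 -0.     -1.    ] F [-0.5 -2.8  6.3] w 0.147
shift [0.0007 0.05   0.0012] turn [0.0001 0.0008 0.0004]
[-0.47444567  0.20530281  0.02288773]
jig 0.045781813875958824 -0.02504035807315302
```

View pics/s9.png

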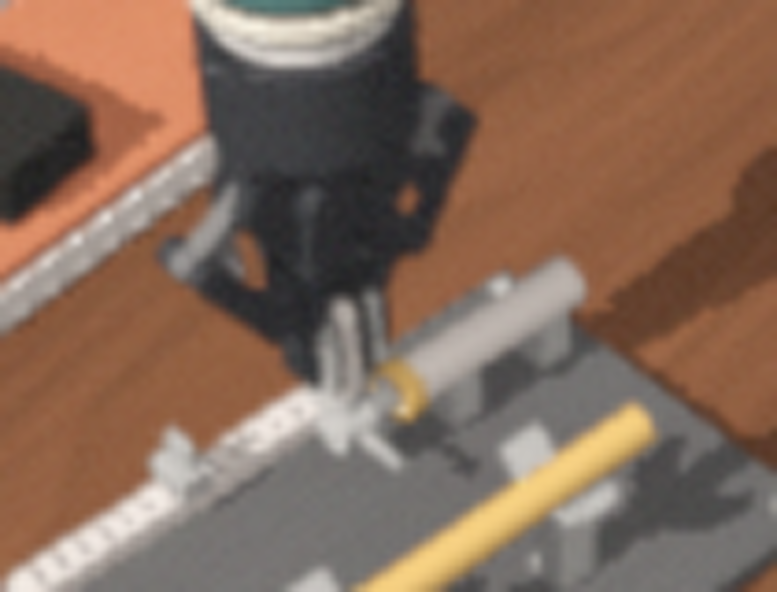

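The grip is held (width 0.147), and the computed jig y of -25 mm agrees with the rod's fully-in position. I'll pull 40 mm first, then measure.

Emit:
apply_moves:
  plan:
    - [[0,0.004,0,0,0,0,1],[0,0.01,0,0,0,0,1],[0,0.017,0,0,0,0,1],[0,0.024,0,0,0,0,1],[0,0.031,0,0,0,0,1],[0,0.037,0,0,0,0,1],[0,0.04,0,0,0,0,1],[0,0.04,0,0,0,0,1]]

```text
time: 14.23
tool_pos: [0.6082, 0.1386, 0.0672]
tcp_rot: [0.18, 3.133, -0.001]
wrist_force: [-0.8, -5.0, 5.2]
width: 0.144
```

```bash
cat > look.py <<'E'
from mv import *
from fit import toW,r
from workcell import read_camera
import sys
k=sys.argv[1]
b=read_camera('side');a=read_camera('top')
cv2.imwrite(f'pics/sf{k}.png',b[:,:,::-1]);cv2.imwrite(f'pics/tf{k}.png',a[:,:,::-1])
plan(toW(r.x,(.045,.03,.066))[0],1.454)
s=readout.read_state()
c=np.cos(r.x[2]);q=s['tool_pos'][:2]-r.x[:2];sn=np.sin(r.x[2]);print('jig',c*q[0]+sn*q[1],-sn*q[0]+c*q[1])
zoom(b[:,:,::-1],190,215,60,45,13,f'pics/sa{k}.png')
zoom(a[:,:,::-1],185,165,60,40,13,f'pics/ta{k}.png')
E
python3 look.py 10
```

```text
t 14.33 pos [0.6082 0.1382 0.0672] jaw 1.4558 z [ 3.1e-03 -8.0e-04 -1.0e+00] F [ 0.6 -4.7  5.1] w 0.147
shift [0.001  0.0154 0.0012] turn [-0.0001  0.001   0.0006]
jig 0.046059213410151234 0.014649675351121562
```

View pics/sa10.png

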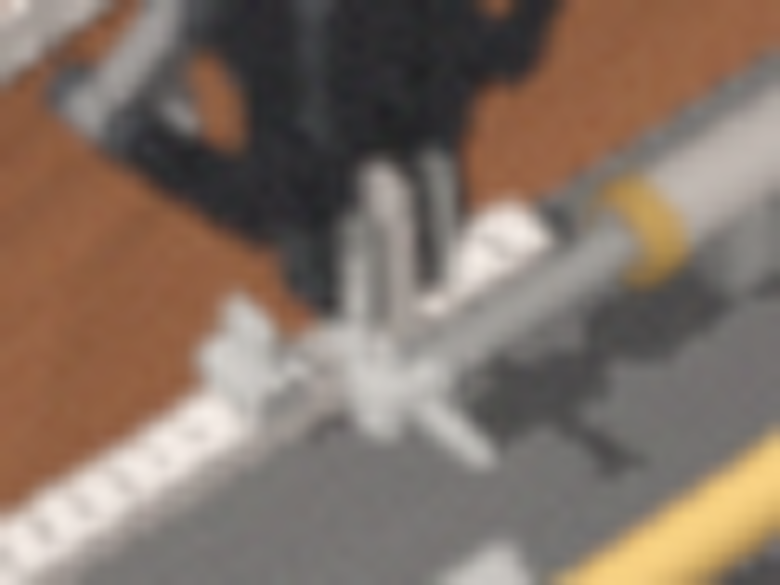

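View pics/ta10.png

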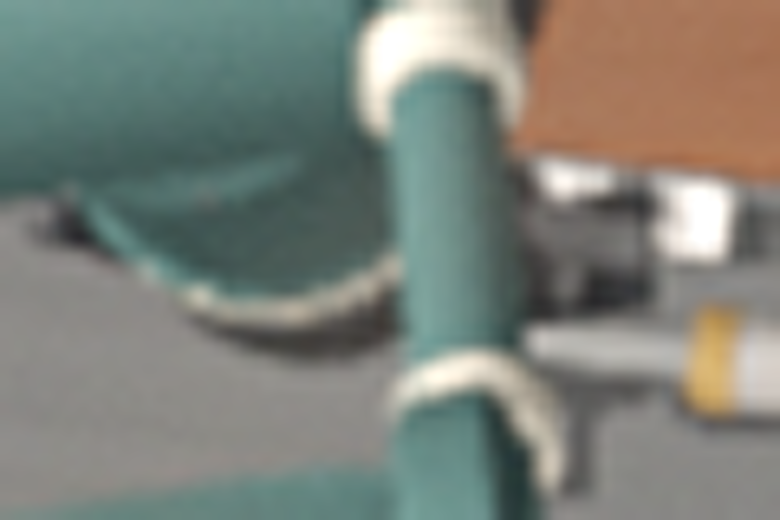

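```bash
cat > fin.py <<'E'
from h import *
from fit import r
def J(P):
    c,s=np.cos(r.x[2]),np.sin(r.x[2]); q=P[:2]-r.x[:2]; return np.round([c*q[0]+s*q[1],-s*q[0]+c*q[1]],4)
Z=lambda U:(np.array(U)+.5)/13-.5+[190,215]
if __name__=='__main__':
    for U in((238,298),(255,312),(272,335)): print(U,J(ray('side',Z(U),.046)))
    print('ptr -x tip init',J(ray('side',Z((628,360)),.04)),'now',J(ray('side',Z((487,460)),.04)))
    Zt=lambda U:(np.array(U)+.5)/13-.5+[185,165]
    for U in((395,125),(380,215),(375,170)): print('top',U,J(ray('top',Zt(U),.046)),J(ray('top',Zt(U),.035)))
    print('ptr top',J(ray('top',Zt((585,480)),.04)),J(ray('top',Zt((620,250)),.04)),'grip top',J(ray('top',Zt((575,300)),.098)))
    b=cv2.imread('pics/side0.png');c=cv2.imread('pics/sf10.png')
    cv2.imwrite('pics/cmp.png',np.vstack([cv2.resize(x[230:255,195:230],None,fx=16,fy=11.5,interpolation=cv2.INTER_NEAREST) for x in (b,c)]))
E
python3 fin.py
```

```text
(238, 298) [0.0838 0.0297]
(255, 312) [0.0781 0.0297]
(272, 335) [0.0704 0.0313]
ptr -x tip init [ 0.0177 -0.0207] now [0.0165 0.0184]
top (395, 125) [0.0866 0.0252] [0.0886 0.0269]
top (380, 215) [0.0665 0.0257] [0.0683 0.0274]
top (375, 170) [0.0762 0.0281] [0.0781 0.0299]
ptr top [ 0.0151 -0.0258] [ 0.0662 -0.0264] grip top [ 0.0449 -0.0256]
```

View pics/cmp.png

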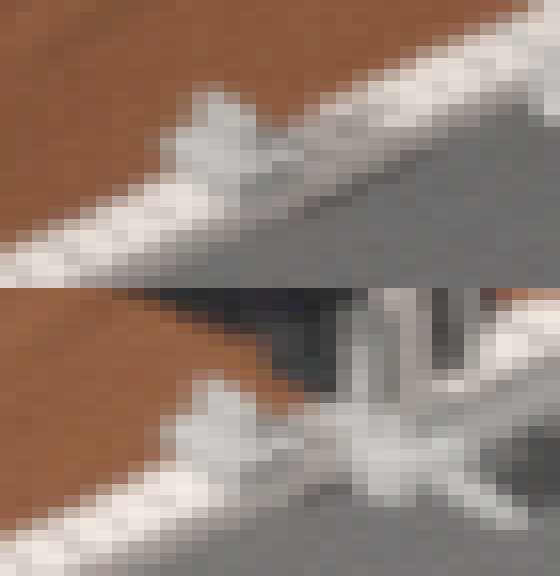

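Emit:
apply_moves:
  plan:
    - [[0,0.002,0,0,0,0,1],[0,0.005,0,0,0,0,1],[0,0.008,0,0,0,0,1],[0,0.011,0,0,0,0,1],[0,0.013,0,0,0,0,1],[0,0.013,0,0,0,0,1],[0,0.013,0,0,0,0,1],[0,0.013,0,0,0,0,1]]

```text
time: 15.0
tool_pos: [0.6097, 0.1507, 0.0672]
tcp_rot: [0.181, 3.133, -0.001]
wrist_force: [-0.6, -5.5, 4.6]
width: 0.142
```

```bash
python3 look.py 11; python3 -c "
import cv2
c=cv2.imread('pics/sf11.png');cv2.imwrite('pics/c11.png',cv2.resize(c[225:263,190:235],None,fx=15,fy=15,interpolation=cv2.INTER_CUBIC))"
```

```text
t 15.1 pos [0.6097 0.1507 0.0672] jaw 1.4556 z [ 0.0031 -0.0011 -1.    ] F [-0.  -6.2  5.1] w 0.142
shift [0.0011 0.0028 0.0012] turn [-0.0002  0.001   0.0005]
jig 0.04610800532574343 0.027193876976699553
```

View pics/sa11.png

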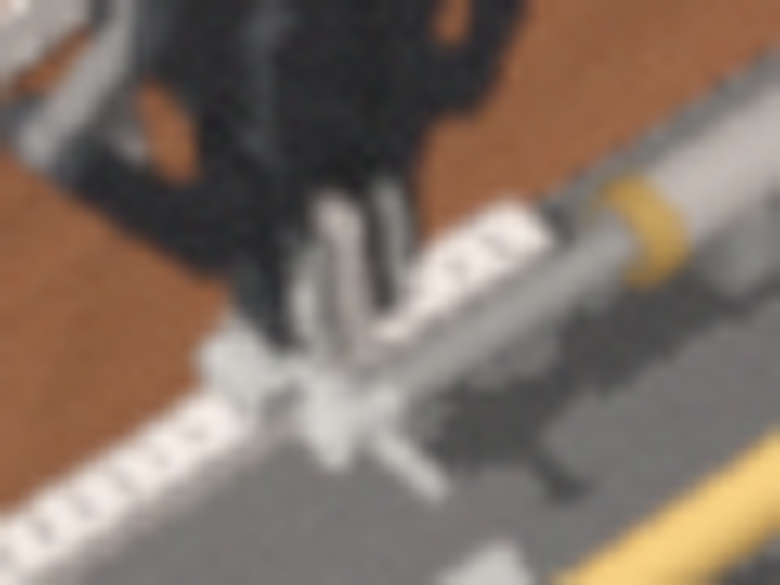

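View pics/c11.png

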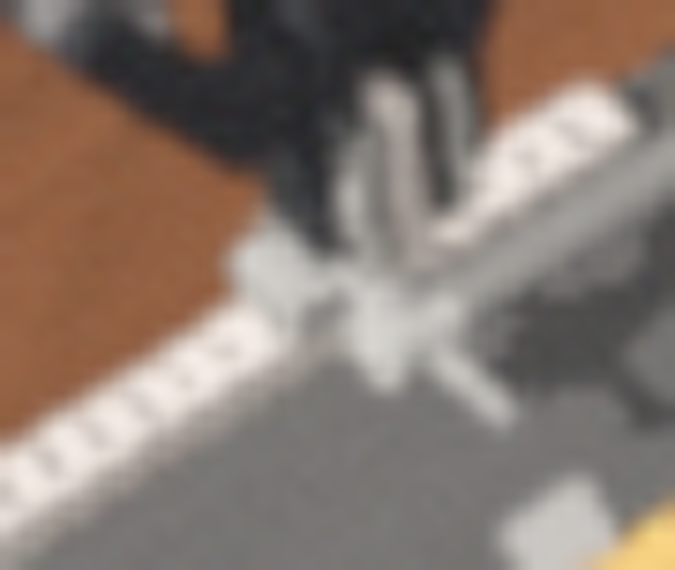

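View pics/ta11.png

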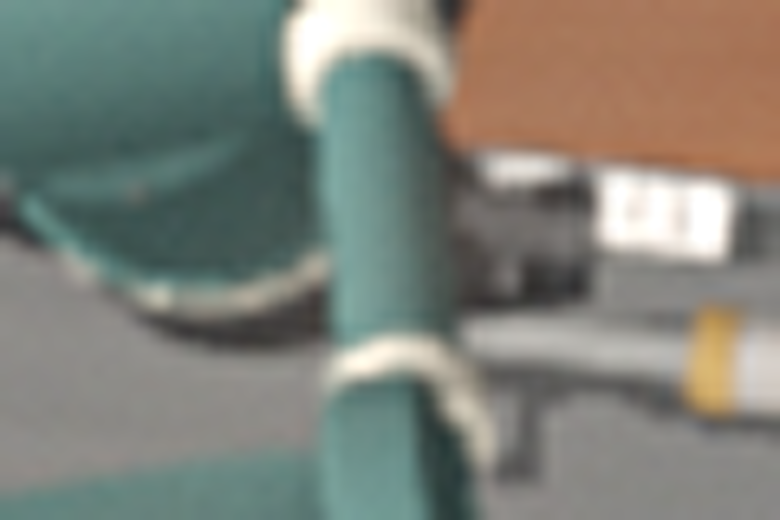

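Run:
```python
from h import *
from fit import r,toW
for n,f in(('top','top0'),('side','side0'),('side','sf11')):
    im=cv2.imread(f'pics/{f}.png'); ys=np.arange(-.04,.06,.0002)[::-1]; xs=np.arange(.01,.1,.0002)[::-1]
    Y,X=np.meshgrid(ys,xs)
    z=.043
    p=proj(n,toW(r.x,np.c_[X.ravel(),Y.ravel(),np.full(X.size,z)])).astype(np.float32)
    o=cv2.remap(im,p[:,0].reshape(X.shape),p[:,1].reshape(X.shape),cv2.INTER_LINEAR)
    for v in range(-4,6):
        i=int(round((.0598-v/100)/.0002)); 
        if 0<=i<500: o[::1,i]=(0,0,255) if v==0 else (0,200,255)
    o[int((.0998-.07)/.0002)]=(255,0,0)
    cv2.imwrite(f'pics/r_{f}.png',cv2.resize(o,None,fx=1.5,fy=1.3))
```

```text
(no output)
```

View pics/r_top0.png

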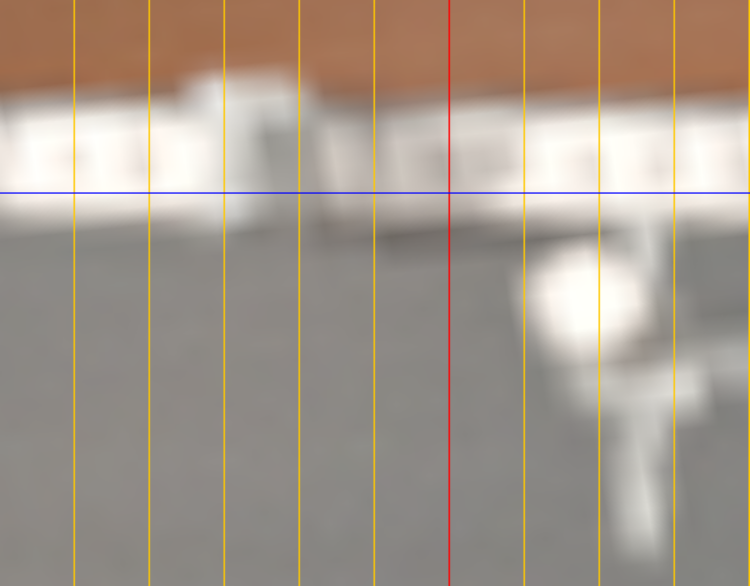

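View pics/r_side0.png

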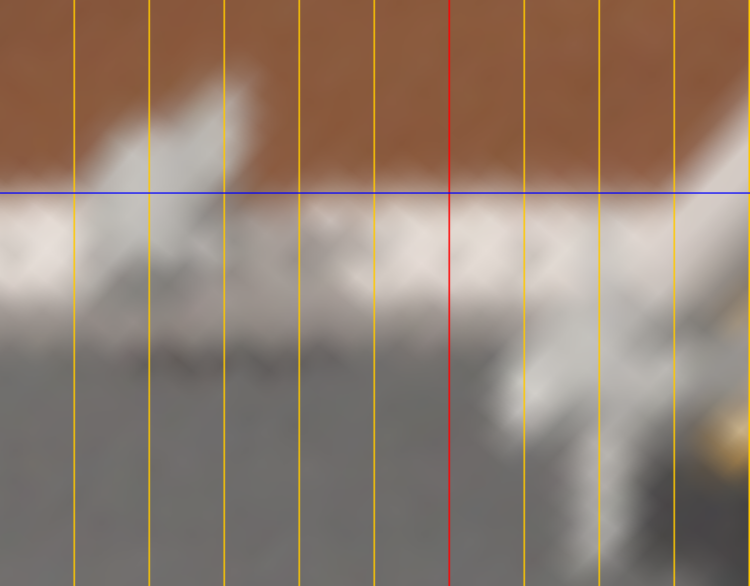

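View pics/r_sf11.png

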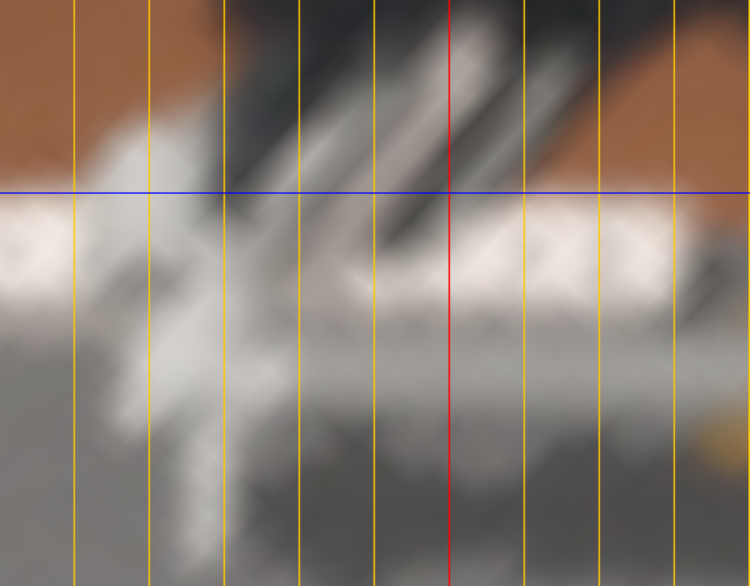

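```bash
python3 - <<'E'
from fin import *
for n in('side','top'):
    uv=proj(n,np.array([.63,.15,.043]))[0]
    print(n,[J(ray(n,uv,z)) for z in(.037,.040,.043,.046)])
E
python3 - <<'E'
import cv2,numpy as np
a=cv2.imread('pics/side0.png')[232:250,200:222];b=cv2.imread('pics/top0.png')[170:186,208:222]
for n,x in(('s',a),('t',b)): print(n);print(x.mean(2).astype(int))
cv2.imwrite('pics/px.png',np.hstack([cv2.resize(a,(396,324),interpolation=cv2.INTER_NEAREST),cv2.resize(b,(283,324),interpolation=cv2.INTER_NEAREST)]))
E
```

```text
side [array([0.0712, 0.0258]), array([0.0688, 0.0273]), array([0.0664, 0.0289]), array([0.0639, 0.0304])]
top [array([0.0674, 0.0298]), array([0.0669, 0.0294]), array([0.0664, 0.0289]), array([0.0659, 0.0284])]
s
[[ 89  89  92  93  95  95  95  97  96  94  95  96  96  97  98  96  97  97
   94  96  93  97]
 [ 89  92  95  93  95  94  96  98  96  96  96  96  96  96  97  94  95  96
   95  98  94 102]
 [ 94  95  94  96  96  96  96  97  95  94  96  97  96  95  98  97  95  95
   96  99 112 143]
 [ 94  95  94  95  94  94  96  95  93  96  95  98  94  95  96  96  93  96
  101 120 154 196]
 [ 92  93  95  93  95  95  95  98  97  95  95  94  95  94  97  94  97 115
  142 170 197 217]
 [ 93  94  94  94  94  98  99 113 121 103  98  96  97  94  99 101 118 152
  192 212 220 215]
 [ 92  92  97  94  94  98 109 143 164 138 110  97  97  97 110 138 164 181
  201 201 217 220]
 [ 95  94  96  97  96  97 115 152 181 180 145 104  98 105 134 176 190 170
  175 188 204 206]
 [ 95  94  97  95  95 105 127 159 181 185 172 118 108 129 148 158 152 158
  179 202 199 178]
 [ 96  94  95  97 102 130 172 184 182 178 163 129 
[... 1034 characters left out ...]
8 119 119 174 214 186 175 167 137 119 120 123 121]
 [227 210 203 181 199 233 216 205 205 169 118 113 114 118]
 [251 239 248 241 230 224 211 183 193 170 145 131 123 128]
 [248 231 247 253 246 220 197 149 158 158 186 172 151 176]
 [245 223 248 253 241 216 189 151 154 160 199 185 164 198]
 [250 242 253 251 233 208 182 158 157 163 201 187 172 198]
 [220 223 230 230 229 220 187 163 160 160 195 181 180 198]
 [144 150 163 180 201 195 161 145 149 146 173 170 180 193]
 [132 131 133 142 149 131 124 132 134 119 133 139 149 158]
 [134 134 134 136 135 135 135 135 131 122 122 118 103 107]
 [137 138 136 135 136 137 136 138 138 134 136 133 121 121]
 [136 138 137 137 139 139 138 139 138 136 138 137 138 137]]
```

View pics/px.png

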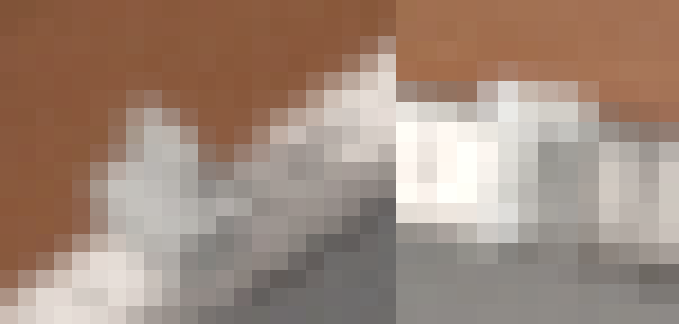

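Run:
```python
from fin import *
for uv,z in(((213.1,174.5),.046),((212.9,178),.046),((212.2,181),.046),((214.5,175),.030),((214.5,175),.036)): print('top',uv,z,J(ray('top',uv,z)))
g=cv2.imread('pics/top0.png').mean(2)
print(g[182:187,227:238].astype(int)); print(g[192:203,224:236].astype(int))
for uv,z in(((208,237.2),.046),((209.3,239.5),.046),((212,243),.046),((212,243),.043)): print('side',uv,z,J(ray('side',uv,z)))
for f in('side0','sf11'):
  g=cv2.imread(f'pics/{f}.png').mean(2)
  o=(234,237) if f=='side0' else (219,247)
  print(g[o[1]:o[1]+9,o[0]:o[0]+8].astype(int))
```

```text
top (213.1, 174.5) 0.046 [0.085  0.0302]
top (212.9, 178) 0.046 [0.0749 0.0293]
top (212.2, 181) 0.046 [0.0662 0.0301]
top (214.5, 175) 0.03 [0.0869 0.0286]
top (214.5, 175) 0.036 [0.0858 0.0276]
[[234 242 242 240 252 246 239 248 253 242 221]
 [162 182 197 205 221 228 226 229 235 233 231]
 [113 124 137 137 173 209 176 160 175 191 201]
 [159 205 222 184 176 210 145 126 130 130 126]
 [223 249 252 236 213 200 133 127 130 129 127]]
[[135 131 131 152 188 196 183 191 208 202 166 174]
 [133 133 131 142 169 183 195 209 218 207 144 151]
 [134 133 133 132 139 153 186 198 177 166 126 129]
 [135 134 133 129 131 150 191 194 137 130 127 128]
 [135 135 133 132 131 165 198 174 131 128 132 130]
 [133 133 134 133 133 171 200 153 129 132 131 132]
 [132 132 132 131 133 179 211 154 130 131 133 132]
 [134 133 132 130 135 185 216 149 128 132 131 132]
 [131 129 133 132 140 183 205 136 128 132 131 130]
 [131 132 131 131 136 164 174 131 129 131 130 131]
 [133 132 131 131 130 136 144 130 130 130 130 130]]
side (208, 237.2) 0.046 [0.0842 0.0288]
side (209.3, 239.5) 0.046 [0.075  0.0316]
side (212, 243) 0.046 [0.0596 0.0345]
side (212, 243) 0.043 [0.062  0.0329]
[[169 149 118 102  90  80  78  74]
 [169 155 124  93  74  75  70  70]
 [174 180 153 105  77  70  71  70]
 [143 170 174 148 111  78  71  74]
 [113 130 160 170 156 104  84  87]
 [105 109 121 152 162 127 106 105]
 [104 105 106 120 135 116 108 106]
 [106 105 103 108 110 108 108 105]
 [106 108 107 107 109 106 106 106]]
[[177 156 127 116 106  84  77  77]
 [182 164 133 113 102  82  80  75]
 [183 191 166 117  85  79  79  77]
 [154 181 183 157 118  87  88  83]
 [123 143 170 184 162 116 106 100]
 [116 120 141 170 172 139 116 114]
 [118 120 122 133 145 126 119 115]
 [117 115 116 120 122 119 119 116]
 [118 119 119 119 119 118 118 117]]
```

Run:
```python
from fin import *
for uv in((231.95,184.7),(229.8,199),(230,196.5)): print('top ptr',[J(ray('top',uv,z)) for z in(.04,.043,.046)])
for uv in((220.4,249.5),(221.6,250.6),(222.5,251.6)): print('side ptr',[J(ray('side',uv,z)) for z in(.04,.043,.046)])
```

```text
top ptr [array([ 0.0635, -0.026 ]), array([ 0.063 , -0.0264]), array([ 0.0625, -0.0267])]
top ptr [array([ 0.0222, -0.0255]), array([ 0.0218, -0.0259]), array([ 0.0214, -0.0263])]
top ptr [array([ 0.0293, -0.0251]), array([ 0.0289, -0.0255]), array([ 0.0285, -0.0259])]
side ptr [array([0.0301, 0.0301]), array([0.0277, 0.0316]), array([0.0254, 0.0332])]
side ptr [array([0.0247, 0.0303]), array([0.0224, 0.0319]), array([0.0201, 0.0334])]
side ptr [array([0.0203, 0.0309]), array([0.018 , 0.0324]), array([0.0157, 0.0339])]
```

Run:
```python
from fin import *
from fit import toW
for uv in((209,238),(210.1,239),(210.6,240),(210.8,241),(212.9,243)): print(J(ray('side',uv,.046)))
for y in(.0255,.0285,.0315,.0345):
  print(y,[proj('side',toW(r.x,(x,y,z)))[0].round(1).tolist() for x,z in((.086,.046),(.076,.046),(.067,.046),(.067,.036))])
for y in (.028,.031):
  print('rider block?',y,[proj('side',toW(r.x,(x,y+d,z)))[0].round(1).tolist() for x,d,z in((.068,.007,.036),(.068,-.007,.036),(.088,.007,.036),(.088,.007,.024))])
```

```text
[0.08   0.0287]
[0.0749 0.0289]
[0.071  0.0303]
[0.0677 0.0322]
[0.0579 0.0327]
0.0255 [[208.6, 236.2], [210.8, 238.2], [212.9, 239.9], [213.3, 242.4]]
0.0285 [[207.7, 236.8], [210.0, 238.7], [212.0, 240.4], [212.4, 243.0]]
0.0315 [[206.8, 237.4], [209.1, 239.3], [211.2, 241.0], [211.5, 243.5]]
0.0345 [[206.0, 237.9], [208.2, 239.8], [210.3, 241.6], [210.7, 244.1]]
rider block? 0.028 [[210.3, 244.0], [214.3, 241.4], [205.7, 240.2], [206.2, 243.1]]
rider block? 0.031 [[209.4, 244.6], [213.5, 241.9], [204.9, 240.7], [205.3, 243.7]]
```

Run:
```python
from fin import *
from fit import S
g=cv2.imread('pics/side0.png')
# grip post: bright column rows just under its top
m=g.mean(2); print(m[219:236,225:236].astype(int))
```

```text
Traceback (most recent call last):
  File "fin.py", line 2, in <module>
    from fit import r
  File "fit.py", line 12, in <module>
    r=least_squares(res,[.55,.1,0],loss='soft_l1')
  File "fit.py", line 11, in res
    def res(p): return np.concatenate([(proj(n,toW(p,np.array(P)/1e3))[0]-uv) for n,uv,P in obs])
                                        ~~~~^^^^^^^^^^^^^^^^^^^^^^^^^^
  File "h.py", line 11, in proj
    K,R,t=cam(n); P=np.atleast_2d(P)@R.T+t; p=P@K.T; return p[:,:2]/p[:,2:]
          ~~~^^^
  File "h.py", line 4, in cam
    p=camera_params(n); f=210/np.tan(np.radians(p['fovy'])/2)
ValueError: time passes only in moves, steps and waits
```

Emit:
apply_moves:
  plan:
    - [[0,0.0004,0,0,0,0,1],[0,0.0008,0,0,0,0,1],[0,0.0012,0,0,0,0,1],[0,0.0012,0,0,0,0,1],[0,0.0012,0,0,0,0,1],[0,0.0012,0,0,0,0,1],[0,0.0012,0,0,0,0,1],[0,0.0012,0,0,0,0,1]]

```text
time: 15.77
tool_pos: [0.6098, 0.1517, 0.0672]
tcp_rot: [0.181, 3.133, -0.002]
wrist_force: [-0.7, -6.1, 5.7]
width: 0.138
```

That script clashed with the move, which was my ordering mistake. The move itself completed. Now I check the final alignment.

```bash
python3 look.py 12
python3 - <<'E'
import cv2,numpy as np
c=cv2.imread('pics/sf12.png');cv2.imwrite('pics/c12.png',cv2.resize(c[232:256,200:232],None,fx=22,fy=22,interpolation=cv2.INTER_NEAREST))
print(c.mean(2)[236:248,205:222].astype(int))
E
```

```text
t 15.87 pos [0.6098 0.1517 0.0672] jaw 1.4555 z [ 0.003  -0.0014 -1.    ] F [-0.9 -6.4  5.5] w 0.142
shift [0.0011 0.0018 0.0012] turn [-0.0003  0.001   0.0005]
jig 0.046099581899744384 0.028206019078068554
[[ 66  67  66  66  62  54  78 122 132 130 127 150 137  75  88 143 175]
 [ 93  90  83  68  60  56  63 105 137 133 125 150 138  87  89 152 188]
 [102  98  85  70  61  58  67 117 160 136 126 151 140  96  98 154 193]
 [103 105 102  88  72  64  72 120 169 138 130 153 146 122 152 187 194]
 [115 135 152 141  95  64  64 123 174 137 121 151 156 162 193 206 185]
 [140 182 192 180 146  98  77 131 169 138 124 148 154 154 163 161 154]
 [163 202 201 197 184 152 127 154 158 151 138 145 149 147 147 140 145]
 [152 192 203 203 195 186 174 187 190 182 169 157 142 137 147 150 154]
 [149 187 195 201 197 192 183 170 189 195 187 170 147 159 167 161 158]
 [183 205 198 190 191 162 145 148 175 198 192 181 170 190 193 172 144]
 [229 231 217 187 182 144 142 164 193 200 196 194 188 195 190 175 130]
 [228 234 227 203 183 151 148 161 186 194 204 197 188 181 171 151 120]]
```

View pics/c12.png

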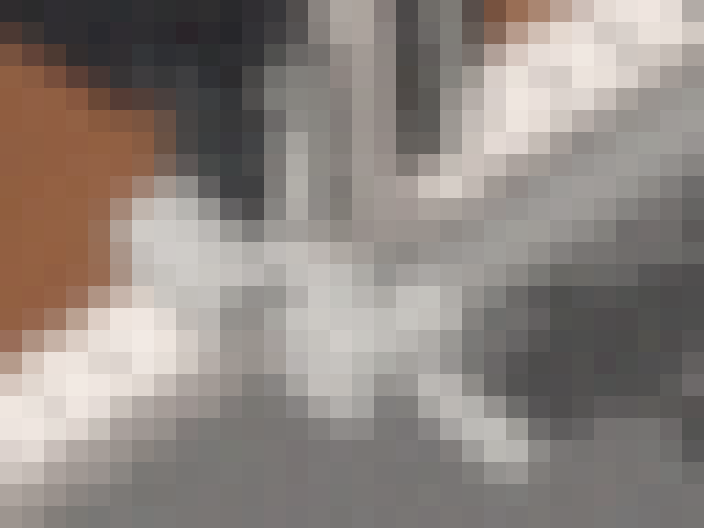

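View pics/sf12.png

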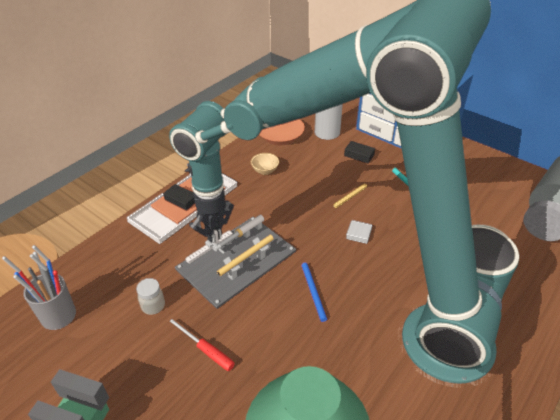

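Run:
```python
from fin import *
from fit import toW
g=cv2.imread('pics/sf12.png').mean(2); print(g[247:256,218:226].astype(int))
for y in(.0282,.0312):
  print(y,[proj('side',toW(r.x,(x,y,z)))[0].round(2).tolist() for x,z in((.024,.04),(.024,.043),(.072,.046),(.078,.046))])
```

```text
[[181 171 151 120 112 101  85  77]
 [162 168 147 117 104  85  76  77]
 [151 183 177 139 103  83  77  78]
 [126 164 184 176 146 108  85  78]
 [118 133 164 185 188 156 109  93]
 [120 117 126 156 183 179 137 118]
 [116 116 117 125 144 150 125 117]
 [116 119 117 118 121 122 119 115]
 [118 117 118 117 120 117 119 117]]
0.0282 [[222.39, 250.34], [222.29, 249.58], [210.98, 239.42], [209.61, 238.27]]
0.0312 [[221.52, 250.92], [221.42, 250.16], [210.11, 239.99], [208.73, 238.83]]
```

```bash
python3 -c "
from workcell import bot,readout
print(bot.finish_job()); s=readout.read_state(); print(s['time'],s['tool_pos'],s['wrist_force'],s['width'])"
```

```text
the job is handed in; nothing more can be done
None
the job is handed in; nothing more can be done
```

I laid the brass tube in both V-rests and released it. I then pulled the rod out about 53 mm by its grip and handed the job in at about 16 s, still gripping it; no verdict was given.

- **Tube:** after release, the pictures showed it seated in both rests, centred and level. It was lowered until contact showed at the wrist, so there was no drop. I did not re-measure its pose numerically after release.
- **Rod:** the grip was held at 60 N. The last wrist force was about 6.4 N back along the rod, which fits the spring.
- **Pointer at the mark:** the rod stood at jig y ≈ 28.2 mm by the arm's own position. The two views disagree on the fin: the top view puts it at 28–29.5 mm, the side view at about 26–27 mm. All of these fall within the 4 mm limit, but the side view leaves only about 1.5 mm to spare. The fin is only about a pixel thick in the pictures and is hidden from the top camera by the arm, so I could not check it more closely.
- **Bystanders and rider:** the rider showed no visible shift, and nothing else that I could see had moved.
- **Failed step:** one measuring script clashed with a move call and crashed. The move itself completed normally.

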